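Reload the seized cam-clamp jig with raw sample tiles

TASK

The cam clamp of the plywood jig is stuck with dried varnish: break its black wing knob loose with a short firm anticlockwise twist, then turn it on freely until the clamp bar is fully back, and only then lift out the finished charred tile and lay it in the wooden tray. Lay each raw pine tile in an empty nest of the jig and press it down past the spring plungers until it sits level on the jig bed. Then turn the knob clockwise again until the clamp is tight on the tiles, without knocking the other tools and tins about.

Things in the scene. Friction and masses are not known exactly. Their poses are not given: they have to be found in the camera images.
- jig: Fixed plywood jig plate, 223 x 344 x 12 mm, its top (the bed) 12 mm above the table, with three nests in a row along its y (pitch 105 mm). +x points from the cam clamp to the fence, an aluminium rail 14 mm high along the row against which the tiles are clamped. Origin on the table, 35 mm on the clamp side of the middle nest.
- nest0 (a point): Nest 0, the -y one: where the centre of the underside of a clamped tile belongs, on the bed (12 mm above the table). Axes as the jig; a tile lies with its length along x, fence at x = +44 mm. With the clamp fully open there is 6 mm of play lengthwise (free from x = -50 mm), so lay tiles about 3 mm to -x and 1 to 2 mm to +y; with the clamp shut no tile goes in.
- nest1 (a point): Nest 1, the middle one, same axes and shape. Two steel pins (10 mm thick, 14 mm high, tapered tops) touch the tile's -y side (y = -29 mm) at x = -32 and +32 mm. Opposite them on the +y side two plunger bodies, 15 mm high, begin at y = +34 mm; their sprung noses stick in to y = +27.5 mm, 6.6 mm above the bed. Between x = -25 and +25 mm both sides are free for fingers down to the bed.
- nest2 (a point): Nest 2, the +y one, same axes and shape. A tile laid in does not drop home by itself: the noses carry its +y edge (up to 9 mm up) or, once past them, pinch it against the pins so that it stays proud or tilted. Press its top down with 5 to 15 N, on its middle and on whichever side still stands high, until it lies level on the bed; its top is then 30 mm above the table.
- cam_knob (a joint): Angle of the clamp's wing knob, rad: 0 = shut, as found; grows anticlockwise from above; stop at 3.1 = fully open. Its vertical axis is 110 mm to the -x side of the middle nest. Stuck at 0: it takes 0.4 to 0.9 N m to break it loose within the first 0.2 rad; from then on it turns freely both ways (0.1 N m, up to 0.2 against the pads) and stays where left.
- clamp_bar (a joint): How far the aluminium clamp bar has moved back, m: 0 shut, 0.0102 fully open. The spiral cam under the knob moves it 3.3 mm a radian. It carries a sprung rubber pad for each nest; they touch the tiles below about 1.2 rad of knob angle and are tight on them (4 to 8 N each, towards the fence) below 0.6 rad.
- wing (a point): Middle of the knob's black wing, on its axis, 49 mm above the table; turns with it. The wing is a bar 64 mm long (this point's y), 16 mm thick (its x) and 24 mm high (37 to 61 mm above the table); under it a brown wooden spiral cam, radius up to 42 mm, top 27 mm above the table. At knob angle 0 the axes are the jig's: wing parallel to the clamp bar.
- raw0: Raw tile of pale pine, to be loaded; two or three are present (None if absent). 88 x 58 x 18 mm, about 65 g. Origin: centre of the underside; x along the 88 mm length, y across the 58 mm width, z up; the same turned half round. Grip it across the 58 mm at mid length.
- raw1: Raw tile of pale pine, to be loaded; two or three are present (None if absent). 88 x 58 x 18 mm, about 65 g. Origin: centre of the underside; x along the 88 mm length, y across the 58 mm width, z up; the same turned half round. Grip it across the 58 mm at mid length.
- raw2: Raw tile of pale pine, to be loaded; two or three are present (None if absent). 88 x 58 x 18 mm, about 65 g. Origin: centre of the underside; x along the 88 mm length, y across the 58 mm width, z up; the same turned half round. Grip it across the 58 mm at mid length.
- done0: Finished tile, charred almost black, in nest 0 at the start if present (one of done0 to done2 is, the others are None). 88 x 58 x 18 mm, about 65 g. Origin: centre of the underside; x along the 88 mm length, y across the 58 mm width, z up; the same turned half round. Grip it across the 58 mm at mid length.
- done1: Finished tile, charred almost black, in nest 1 at the start if present (one of done0 to done2 is, the others are None). 88 x 58 x 18 mm, about 65 g. Origin: centre of the underside; x along the 88 mm length, y across the 58 mm width, z up; the same turned half round. Grip it across the 58 mm at mid length.
- done2: Finished tile, charred almost black, in nest 2 at the start if present (one of done0 to done2 is, the others are None). 88 x 58 x 18 mm, about 65 g. Origin: centre of the underside; x along the 88 mm length, y across the 58 mm width, z up; the same turned half round. Grip it across the 58 mm at mid length.
- tray_in (a point): Centre of the inner floor (6 mm above the table) of the wooden tray, 180 x 140 x 28 mm outside, walls 6 mm, long side along its x, fixed on the table.
- torch: Bystander: gas torch, blue canister 90 mm thick with a black head, 175 mm high, standing; origin under its middle.
- glue: Bystander: white glue bottle 52 mm thick, 150 mm high; origin under its middle.
- varnish_tin: Bystander: varnish tin 84 mm thick, 85 mm high; origin under its middle.
- sanding_block: Bystander: cork sanding block 110 x 62 x 28 mm; origin under its middle.
- brush: Bystander: flat brush 200 mm long, lying; origin under its middle.
- tape_measure: Bystander: yellow tape measure 66 x 36 x 62 mm; origin under its middle.
- mallet: Bystander: wooden mallet 300 mm long, 64 mm high, lying; origin under its handle.
Mind the look-alikes: they are no part of the job. What is shaped like the raw2 but green or turquoise is not meant. What is shaped like the raw1 but purple is not meant.

How it is judged:
By the outcome, as a careful person would: the job done as asked, in the order asked, and still so for the second after the job is handed in, with the robot touching nothing.
Of raw0, raw1, raw2 only 2 to 3 are there at a start; the rules pass over those that are not, and their reading is None.
Of done0, done1, done2 only 1 to 1 are there at a start; the rules pass over those that are not, and their reading is None.
At some moment in a run one of raw0, raw1, raw2 may be knocked a few centimetres aside while the robot is not near it.
Once in a run the grip may slacken for a moment while it holds something.
It also fails if it takes over 210 s, if anything falls off the work surface, if the arm or the gripper's body presses on something with over 40 N, if the wrist force passes 120 N, or if a joint passes its speed limit or range.

ROBOT

A 7-joint arm with a two-finger parallel gripper is mounted at the origin on the work surface. World frame = base frame: x ahead of the robot, y to its left, z up, the work surface at z = 0. Lengths are in m, angles in rad, forces in N, time in s.
With the tool pointing down it reaches from about 0.425 to 0.925 m from the base axis. Payload 6.8 kg.
Tool frame: the origin (TCP) lies between the finger pads; the fingertips stand 17 mm ahead of it and the grasp point (between the pads) lies 2 mm behind it (robot.tips_ahead is the distance from the TCP to the fingertips, in m); z points along the fingers, y is the line along which they close (so a half turn about z gives the same grasp; the last joint's range is limited). The gripper opens to 85 mm and grips with 20 to 120 N. Pads are 22 mm wide; open, the fingers measure 114 mm over their backs; the gripper's body (76 mm by 85 mm) begins 54 mm behind the grasp point. The pads swing forward as they close: fully open they stand 13 mm farther back than shut.
Start: joints at [-1.254, 0.477, 0.022, 1.555, -0.011, 1.109, -0.083], TCP at [0.278, 0.615, 0.248] pointing down, gripper open.
Joint ranges: [-2.96, 2.96], [-0.34, 2.1], [-1.41, 1.46], [0.24, 2.44], [-1.37, 4.51], [0.17, 1.92], [-2.96, 2.96]. Speed limits (rad/s): [2.39, 2.39, 3.14, 3.14, 3.14, 3.14, 3.14].

INTERFACE

Orientations are given as a unit quaternion [w, x, y, z].
In Python, from workcell import robot, vision, order, models gives the robot as it stands.
- The arm moves only by the shell command python3 -m creep 'ROWS' [OPENING] [FORCE]. ROWS is JSON, a list of rows, each a list of 6 numbers: the shift along the tool's x, y, z in m, then the turn, a rotation vector about the tool's x, y, z in degrees. A call has 1 to 5 rows; each row is the pose to reach, as a shift and turn from the pose commanded when the call began, along the tool's axes at that moment; what a row does not reach only later rows make up. A row lasts 1/10 s, in which the tool goes at most 50 mm and 8.59 degrees, less where a joint would pass 70% of its speed; a pose out of reach is approached as far as the arm can. A call with a gripper value outside its range is refused whole. OPENING is the opening, from 0 (shut) to 1 (fully open), set as the call begins (- or left out, the last holds). The fingers move at their own pace and stop on an object; FORCE is the grip in N (left out, the last holds). Time passes only in rows, so rows that repeat a pose let the fingers close. It gives the time, the measured TCP pose, the force, the opening and the grip force at its end, in the units of the state.
- robot.get_obs(): the state, without advancing time (a new reading comes with each control period).
- vision.read_camera(name): name is "side" or "top" or "wrist"; returns the picture (480x640x3 uint8, red, green, blue); there is no depth.
- vision.calibration(name): a dict with "mtx" (3x3 intrinsics, pixels), "k1" (the pictures are not rectified: a ray, as slopes to the right and down, at radius r is drawn at 1 + k1 r^2 times it, then the intrinsics apply), "R" (3x3) and "t" (3): a world point X has camera coordinates R X + t; the wrist camera has in their place "mount" (4x4, takes a point from camera to tool coordinates, whose origin is the TCP and whose axes are the flange's). Camera axes: x right, y down, z forward; pixel columns grow to the right and rows downward; lengths in m; the calibration is good to about 2 mm. A picture is of the moment at which its call begins: read the wrist's pose just before it. calibration takes no time and is no camera call.
- order.finish_job(): hands the job in; it is judged then, once.
Trained networks look in the newest picture that a camera, given by its name, has taken for a name from the list of things; names that differ only in an ending like _2 or _b are one class to them, and where a whole thing is asked for, a point or a joint stands for the part that bears it (a point fixed in the world has none). Each returns a list of dicts, best first, with "score" (0 to 1); they miss things now and then, are a little off and sometimes report something else, mostly with a low value. They report only what shows in the picture. A call takes as long as a camera call. They do not tell look-alikes from the thing itself.
- models.boxes_of(camera, thing): "xyz" ([x, y, z] in m, in the coordinates of the camera as it stood for that picture, good to about 4 mm: the middle of the surface that is visible of it).
- models.outline_of(camera, thing): "pixels" (480x640 bool, what is visible of it).
The state is a dict: "clock": time; "joints": joint angles; "joint_vel": joint speeds; "tau": joint torques, N m; "tcp_pos": TCP position; "tcp_rot": TCP orientation; "wrist_force": force on the tool from outside, world axes, zero at the start; "torque": the same for the moment, N m; "width": finger opening in m; "finger_force": force on a finger pad.
Only numpy, scipy, OpenCV 4.12 (cv2) and the standard library are available. Lean on these libraries where they do the work, as an engineer would, in place of code of your own. Each camera call takes 0.05 s, during which the arm holds its last target. There are 200 camera calls.

## Working session

There is one attempt and no reset: what is moved stays moved. The work goes in short steps, Python scripts to look and compute and a shell command to move; the robot and the scene stay as the last step left them, time stands still between calls to the robot, and variables do not carry over. Pictures are saved under pics/ and viewed, at most 14 in all, crops included, and the job is handed in when it is done.

```bash
ls; mkdir -p pics
python3 - <<'E'
from workcell import robot, vision, order, models
import cv2,numpy as np
o=robot.get_obs();print({k:np.round(v,3) for k,v in o.items()}, robot.tips_ahead)
for n in("top","side"):
    im=vision.read_camera(n);cv2.imwrite(f"pics/{n}0.png",im[:,:,::-1]);c=vision.calibration(n);print(n,c)
print(vision.calibration("wrist"))
E
```

```text
pics
{'clock': np.float64(0.0), 'joints': array([-1.254,  0.478,  0.022,  1.556, -0.011,  1.109, -0.083]), 'joint_vel': array([-0.   ,  0.001,  0.001, -0.002,  0.   ,  0.   ,  0.   ]), 'tau': array([-0.0000e+00, -5.9644e+01,  1.6080e+00, -2.8119e+01,  1.2000e-02,
        9.0000e-03,  0.0000e+00]), 'tcp_pos': array([0.278, 0.614, 0.247]), 'tcp_rot': array([-0.   ,  0.211,  0.978, -0.001]), 'wrist_force': array([-1.162, -0.215,  0.393]), 'torque': array([-0.004,  0.005,  0.023]), 'finger_force': np.float64(0.0), 'width': np.float64(0.085)} 0.017
top {'mtx': array([[541.23402542,   0.        , 324.49011327],
       [  0.        , 541.23402542, 243.12030617],
       [  0.        ,   0.        ,   1.        ]]), 'k1': -0.075060743363389, 'R': array([[ 0.00795004, -0.99993101, -0.00864733],
       [-0.98065049, -0.0061046 , -0.19567155],
       [ 0.19560526,  0.0100356 , -0.98063136]]), 't': array([-0.01208981,  0.53792915,  1.67480507])}
side {'mtx': array([[565.52839321,   0.        , 330.41635111],
       [  0.        , 565.52839321, 243.09003196],
       [  0.        ,   0.        ,   1.        ]]), 'k1': 0.042312447909025316, 'R': array([[ 0.87262353, -0.48827788, -0.01062479],
       [-0.30951937, -0.53606633, -0.78538566],
       [ 0.37779085,  0.68863459, -0.61891556]]), 't': array([-0.46440935,  0.21395162,  1.69809562])}
{'mtx': array([[369.97030241,   0.        , 320.14968091],
       [  0.        , 369.97030241, 242.49511261],
       [  0.        ,   0.        ,   1.        ]]), 'k1': -0.003070433836105486, 'mount': array([[-1.13356241e-05, -9.64599909e-01, -2.63717680e-01,
         6.64112431e-02],
       [ 9.99999714e-01,  1.88341358e-04, -7.31879932e-04,
         3.69861178e-04],
       [ 7.55640262e-04, -2.63717613e-01,  9.64599632e-01,
        -1.26058782e-01],
       [ 0.00000000e+00,  0.00000000e+00,  0.00000000e+00,
         1.00000000e+00]])}
```

View pics/top0.png

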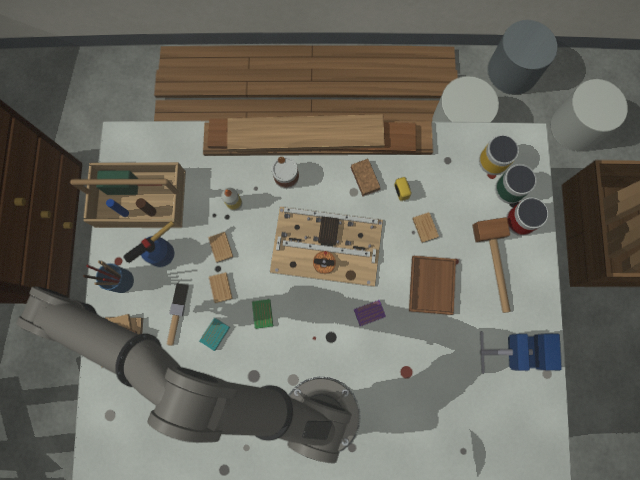

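View pics/side0.png

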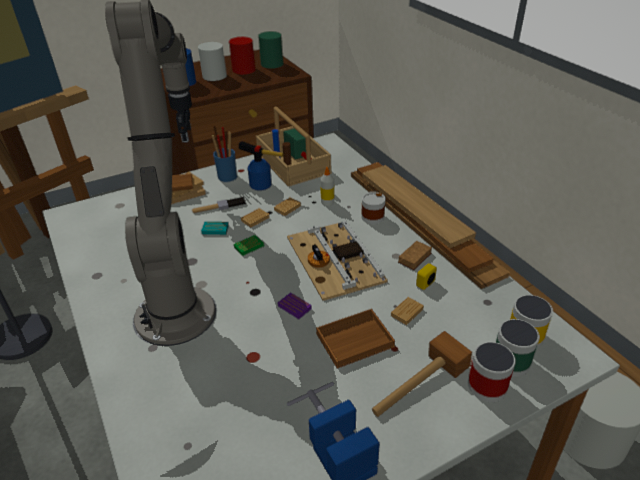

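The top view shows three pale raw tiles at about (221,247), (220,287) and (426,227), and the charred tile in the middle nest at (329,232). The knob is at (325,262) and the tray at (433,285). The green, turquoise and purple pieces are look-alikes. Next I'll measure these.

```bash
cat > h.py <<'E'
from workcell import robot, vision, order, models
import cv2,numpy as np
from scipy.spatial.transform import Rotation as Ro
def T():
    o=robot.get_obs();M=np.eye(4);M[:3,:3]=Ro.from_quat(np.roll(o['tcp_rot'],-1)).as_matrix();M[:3,3]=o['tcp_pos'];return M
def snap(n,f=None):
    Tw=T();im=vision.read_camera(n);c=vision.calibration(n)
    if n=='wrist': M=Tw@c['mount']
    else:
        M=np.eye(4);M[:3,:3]=c['R'].T;M[:3,3]=-c['R'].T@c['t']
    if f: cv2.imwrite(f,im[:,:,::-1])
    return im,(M,c)
def ray(px,cm):
    M,c=cm;p=(np.asarray(px,float).reshape(-1,2)-c['mtx'][:2,2])/[c['mtx'][0,0],c['mtx'][1,1]]
    u=p.copy()
    for _ in range(8): u=p/(1+c['k1']*(u**2).sum(1,keepdims=True))
    return np.c_[u,np.ones(len(u))]@M[:3,:3].T,M[:3,3]
def onz(px,z,cm):
    d,o=ray(px,cm);return (o+d*((z-o[2])/d[:,2:]))[:,:2]
def proj(X,cm):
    M,c=cm;q=(np.asarray(X,float).reshape(-1,3)-M[:3,3])@M[:3,:3];u=q[:,:2]/q[:,2:];u=u*(1+c['k1']*(u**2).sum(1,keepdims=True))
    return u*[c['mtx'][0,0],c['mtx'][1,1]]+c['mtx'][:2,2]
def rect(mask,z,cm):
    "min-area rectangle of a mask's outline mapped on plane z: centre, (long,short), yaw of long side deg"
    cs,_=cv2.findContours(mask.astype(np.uint8),cv2.RETR_EXTERNAL,cv2.CHAIN_APPROX_NONE)
    k=max(cs,key=cv2.contourArea).reshape(-1,2);w=onz(k,z,cm)
    (c,s,a)=cv2.minAreaRect((w*1000).astype(np.float32))
    if s[0]<s[1]: s=s[::-1];a+=90
    return np.array(c)/1000,np.array(s),(a+90)%180-90
def go(x,y,z,yaw=None):
    "rows to a pose: tool down, tool y axis at world angle yaw (deg, mod 180 nearest)"
    M=T();R0=M[:3,:3]
    cur=np.degrees(np.arctan2(R0[1,1],R0[0,1]))
    yaw=cur if yaw is None else cur+(yaw-cur+90)%180-90
    a=np.radians(yaw);yv=np.array([np.cos(a),np.sin(a),0]);zv=np.array([0,0,-1.]);R=np.c_[np.cross(yv,zv),yv,zv]
    s=R0.T@(np.array([x,y,z])-M[:3,3]);r=Ro.from_matrix(R0.T@R).as_rotvec(degrees=True)
    print('go',np.round([x,y,z,yaw],3),'row',np.round(s,4),np.round(r,2),'n',np.ceil(max(np.linalg.norm(s)/.05,np.linalg.norm(r)/8.59)))
E
python3 - <<'E'
from h import *
im,cm=snap('top')
for t,z in[('raw0',.018),('done1',.03),('jig',.012),('tray_in',.028),('wing',.061),('brush',.01),('glue',.1),('torch',.1),('tape_measure',.06),('mallet',.06),('varnish_tin',.085),('sanding_block',.028)]:
    for d in models.outline_of('top',t)[:6]:
        c,s,a=rect(d['pixels'],z,cm);px=np.argwhere(d['pixels']).mean(0)[::-1]
        print(t,round(d['score'],2),px.round(),c.round(4),s.round(),round(a,1))
E
```

```text
raw0 0.76 [426. 228.] [ 0.5989 -0.3394] [88. 61.] 20.1
raw0 0.7 [220. 287.] [0.398  0.3284] [90. 64.] 16.3
raw0 0.7 [369. 313.] [ 0.3215 -0.1521] [89. 57.] -68.6
raw0 0.69 [262. 314.] [0.3147 0.1877] [84. 58.] 5.2
raw0 0.56 [214. 334.] [0.2491 0.3393] [88. 61.] -30.8
done1 0.84 [328. 230.] [ 0.5843 -0.0199] [92. 58.] -7.2
jig 0.72 [326. 248.] [ 0.5369 -0.0127] [347. 227.] 82.3
tray_in 0.74 [432. 285.] [ 0.4097 -0.353 ] [179. 141.] -4.4
wing 0.72 [324. 262.] [ 0.475  -0.0081] [70. 67.] 45.6
brush 0.62 [177. 311.] [0.3111 0.4673] [202.  46.] -6.0
glue 0.65 [231. 199.] [0.669  0.2881] [82. 53.] 31.9
glue 0.2 [402. 189.] [ 0.7067 -0.2554] [71. 44.] 16.8
torch 0.89 [153. 249.] [0.4988 0.5198] [185. 108.] -54.1
tape_measure 0.78 [402. 189.] [ 0.7179 -0.2596] [72. 44.] 18.9
tape_measure 0.23 [326. 248.] [ 0.5276 -0.0151] [339. 218.] 82.7
mallet 0.71 [494. 249.] [ 0.4691 -0.554 ] [299. 118.] 6.9
mallet 0.23 [326. 248.] [ 0.5244 -0.0135] [277.  30.] 82.6
mallet 0.17 [403. 189.] [ 0.7182 -0.2609] [73. 45.] 15.1
varnish_tin 0.87 [285. 172.] [0.7634 0.1206] [106.  84.] 1.7
varnish_tin 0.7 [326. 247.] [ 0.5232 -0.0138] [337. 220.] 82.2
varnish_tin 0.42 [323. 262.] [ 0.4703 -0.0059] [71. 66.] 44.9
sanding_block 0.86 [365. 177.] [ 0.7694 -0.1406] [120.  69.] 20.0
sanding_block 0.58 [231. 199.] [0.6898 0.3014] [85. 55.] 28.1
```

```bash
python3 -c "
from h import *
go(.53,-.01,.26,-7.5)"
```

```text
go [ 0.53 -0.01  0.26 -7.5 ] row [-0.487  -0.4657 -0.0117] [ 0.   -0.   73.16] n 14.0
```

```bash
c="python3 -m creep"; 
python3 -m creep '[[-0.035,-0.033,-0.002,0,0,0],[-0.07,-0.066,-0.004,0,0,0],[-0.105,-0.1,-0.006,0,0,0],[-0.14,-0.133,-0.008,0,0,0],[-0.172,-0.165,-0.01,0,0,0]]' 1 
python3 -m creep '[[-0.035,-0.033,0,0,0,0],[-0.07,-0.066,0,0,0,0],[-0.105,-0.1,0,0,0,0],[-0.14,-0.133,0,0,0,0],[-0.172,-0.165,0,0,0,0]]'
python3 -m creep '[[-0.035,-0.033,0,0,0,8],[-0.07,-0.066,0,0,0,16],[-0.105,-0.1,0,0,0,24],[-0.143,-0.136,-0.002,0,0,32],[-0.143,-0.136,-0.002,0,0,40]]'
python3 -m creep '[[0,0,0,0,0,8.5],[0,0,0,0,0,17],[0,0,0,0,0,25],[0,0,0,0,0,33.2],[0,0,0,0,0,33.2]]'
python3 - <<'E'
from h import *
o=robot.get_obs();print(o['joints'].round(3))
im,cm=snap('wrist','pics/w1.png');go(.53,-.01,.26,-7.5)
for t,z in[('done1',.03),('wing',.061)]:
    for d in models.outline_of('wrist',t)[:3]:
        c,s,a=rect(d['pixels'],z,cm);px=np.argwhere(d['pixels']).mean(0)[::-1]
        print(t,round(d['score'],2),px.round(),c.round(4),s.round(),round(a,1))
E
```

```text
clock: 1.25
tcp_pos: [0.3677, 0.3916, 0.2586]
tcp_rot: [0.0, 0.211, 0.977, 0.0]
wrist_force: [1.5, -0.3, 0.1]
width: 0.0855
finger_force: 0.0
clock: 1.75
tcp_pos: [0.4563, 0.1704, 0.2587]
tcp_rot: [0.0, 0.211, 0.977, 0.0]
wrist_force: [1.4, 1.3, 0.5]
width: 0.0853
finger_force: 0.0
clock: 2.25
tcp_pos: [0.5314, -0.0179, 0.2613]
tcp_rot: [0.002, 0.539, 0.842, -0.0]
wrist_force: [-0.1, 0.6, -0.1]
width: 0.0853
finger_force: 0.0
clock: 2.75
tcp_pos: [0.5299, -0.0102, 0.2604]
tcp_rot: [0.0, 0.752, 0.659, 0.0]
wrist_force: [0.7, 0.3, 0.9]
width: 0.0853
finger_force: 0.0
[-0.563  0.243  0.553  1.917 -0.149  1.022 -0.077]
go [ 0.53 -0.01  0.26 -7.5 ] row [0.0001 0.0001 0.0004] [ 0.01 -0.    0.15] n 1.0
done1 0.55 [381. 212.] [ 0.589 -0.019] [88. 61.] -7.3
wing 0.91 [274. 213.] [ 0.4897 -0.    ] [67. 66.] 27.5
wing 0.5 [327. 182.] [ 0.541  -0.0042] [298. 193.] 82.7
```

View pics/w1.png

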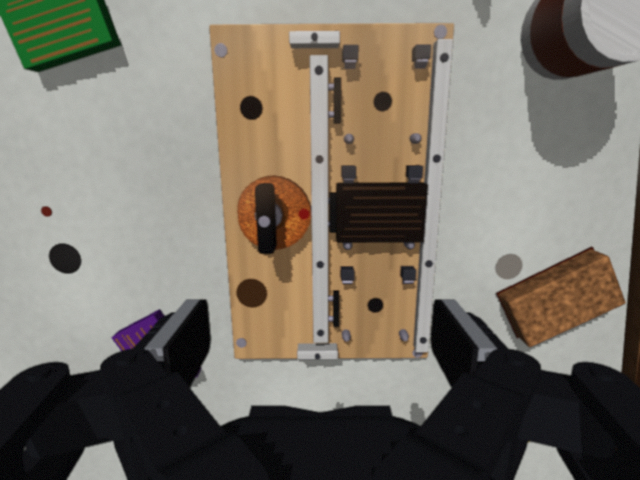

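The wrist view looks along the jig: the wing's top is at about (265,217), the bar at x≈320 px, the charred tile at (381,212), and nests 2 (upper) and 0 (lower) are empty. Next I'll fit the jig pose.

Run:
```python
from h import *
im,cm=snap('wrist')
print('plate corners',onz([(210,25),(453,24),(428,358),(234,359)],.012,cm).round(4))
print('wing ends top',onz([(265,183),(265,252),(265,217)],.061,cm).round(4))
for n in ('wrist','top'):
    im,cm=snap(n)
    d=models.outline_of(n,'jig')[0];print(n,'jig',rect(d['pixels'],.012,cm))
    d=models.outline_of(n,'done1')[0];print('done',rect(d['pixels'],.03,cm))
    d=models.outline_of(n,'raw0')
    for e in d:print('raw',e['score'],rect(e['pixels'],.018,cm))
big=im[150:330,180:460]
cv2.imwrite('pics/t2.png',cv2.resize(im[190:290,260:400],None,fx=5.6,fy=5.6,interpolation=cv2.INTER_CUBIC)[:,:,::-1])
```

```text
plate corners [[ 0.4528  0.1695]
 [ 0.6709  0.1423]
 [ 0.6309 -0.1978]
 [ 0.4097 -0.1706]]
wing ends top [[ 0.4864  0.0274]
 [ 0.4759 -0.0348]
 [ 0.4814 -0.0025]]
wrist jig (array([ 0.5414942 , -0.01332465]), array([343.26165771, 222.66485596]), 82.71881103515625)
done (array([ 0.58966522, -0.01899142]), array([89.24678802, 59.58752823]), -6.727928161621094)
raw 0.98 (array([ 0.31253632, -0.1140933 ]), array([69.84179688, 23.9870224 ]), 36.28725051879883)
raw 0.76 (array([0.32091409, 0.18641765]), array([95.74617767, 60.85285568]), 7.606256008148193)
raw 0.45 (array([ 0.54121973, -0.01181335]), array([338.51629639, 220.32699585]), 82.739501953125)
top jig (array([ 0.5239707 , -0.11986991]), array([222.23925781, 128.01039124]), -6.0030670166015625)
done (array([ 0.76643811, -0.14148132]), array([116.38061523,  65.56265259]), 21.70140838623047)
raw 0.76 (array([ 0.60006439, -0.33747794]), array([90.42665863, 62.9289856 ]), 18.50692367553711)
raw 0.73 (array([0.53021729, 0.33304855]), array([89.47281647, 60.82831955]), 20.82217025756836)
raw 0.72 (array([0.39815759, 0.32908261]), array([89.45723724, 63.13178253]), 14.636691093444824)
raw 0.72 (array([ 0.31972913, -0.15270485]), array([92.02529907, 57.10969543]), -72.09167671203613)
raw 0.71 (array([0.25020688, 0.33933722]), array([89.35196686, 61.57582092]), -29.268726348876953)
raw 0.65 (array([0.31528625, 0.18901144]), array([85.23944092, 58.90222931]), 7.516186714172363)
raw 0.59 (array([0.78610962, 0.12662288]), array([109.67350769,  87.60246277]), 1.0580002069473267)
```

```bash
python3 -c "
from h import *
go(.481,-.0048,.051,-7.2)"
```

```text
go [ 4.81e-01 -5.00e-03  5.10e-02 -7.20e+00] row [-0.0009 -0.0491  0.2093] [-0.   -0.   -0.33] n 5.0
```

```bash
python3 -m creep '[[-0.001,-0.049,0,0,0,-0.3],[-0.001,-0.049,0.04,0,0,-0.3],[-0.001,-0.049,0.08,0,0,-0.3],[-0.001,-0.049,0.12,0,0,-0.3],[-0.001,-0.049,0.14,0,0,-0.3]]' 0.5
python3 -m creep '[[0,0,0.02,0,0,0],[0,0,0.04,0,0,0],[0,0,0.055,0,0,0],[0,0,0.068,0,0,0],[0,0,0.069,0,0,0]]'
python3 -m creep '[[0,0,0,0,0,0],[0,0,0,0,0,0],[0,0,0,0,0,0],[0,0,0,0,0,0],[0,0,0,0,0,0]]' 0 100
python3 -c "
from h import *
o=robot.get_obs();print(o['joints'].round(2),o['torque'].round(2),o['finger_force']);go(.481,-.0048,.051,-7.2)"
```

```text
clock: 3.85
tcp_pos: [0.4795, -0.0048, 0.1178]
tcp_rot: [-0.001, 0.75, 0.661, -0.001]
wrist_force: [-0.2, -0.0, -0.6]
width: 0.0424
finger_force: 0.0
clock: 4.35
tcp_pos: [0.4804, -0.0049, 0.0501]
tcp_rot: [-0.001, 0.75, 0.661, -0.001]
wrist_force: [-0.9, 0.8, 0.2]
width: 0.0427
finger_force: 0.0
clock: 4.85
tcp_pos: [0.4801, -0.0043, 0.054]
tcp_rot: [-0.002, 0.751, 0.661, 0.0]
wrist_force: [-12.7, 1.8, 35.1]
width: 0.014
finger_force: 137.1
[-0.44  0.49  0.4   2.18 -0.37  0.54  0.11] [0.73 2.73 0.04] 137.1469371439889
go [ 4.81e-01 -5.00e-03  5.10e-02 -7.20e+00] row [-0.0004  0.0009  0.003 ] [-0.12 -0.18 -0.08] n 1.0
```

```bash
python3 -m creep '[[0,0,-0.004,0,0,0],[0,0,-0.004,0,0,0],[0,0,-0.004,0,0,0]]'
python3 -c "
from h import *
o=robot.get_obs();print(o['torque'].round(2),o['finger_force']);go(.481,-.0048,.051,-7.2)
im,cm=snap('side');p=proj([.48,0,.06],cm)[0].astype(int);cv2.imwrite('pics/s2.png',cv2.resize(im[p[1]-50:p[1]+40,p[0]-60:p[0]+60],None,fx=6,fy=6,interpolation=2)[:,:,::-1])"
```

```text
clock: 5.15
tcp_pos: [0.48, -0.0046, 0.0548]
tcp_rot: [-0.001, 0.75, 0.661, -0.001]
wrist_force: [0.3, -0.1, -15.9]
width: 0.0137
finger_force: 103.8
[ 0.16 -0.22  0.03] 103.83393838070333
go [ 4.81e-01 -5.00e-03  5.10e-02 -7.20e+00] row [-0.0001  0.0011  0.0038] [-0.11  0.02 -0.01] n 1.0
```

View pics/s2.png

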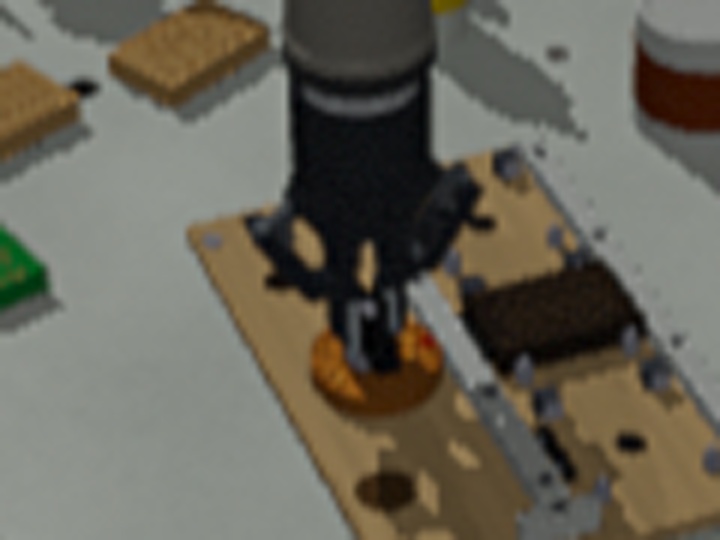

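The fingers hold the wing. Next: twist it loose anticlockwise.

```bash
python3 -m creep '[[0,0,0.001,0,0,-6],[0,0,0.001,0,0,-12],[0,0,0.001,0,0,-18],[0,0,0.001,0,0,-18],[0,0,0.001,0,0,-18]]' 0 110
python3 -c "
from h import *
o=robot.get_obs();print(o['joints'].round(2),o['torque'].round(2),o['finger_force']);go(.481,-.0048,.054,10)"
```

```text
clock: 5.7
tcp_pos: [0.4797, -0.0046, 0.0547]
tcp_rot: [-0.001, 0.638, 0.77, -0.001]
wrist_force: [-4.6, 1.8, -0.3]
width: 0.0142
finger_force: 110.1
[-0.38  0.48  0.32  2.17 -0.29  0.53  0.35] [0.42 1.   0.17] 110.08666844434629
go [ 4.81e-01 -5.00e-03  5.40e-02  1.00e+01] row [-0.0004  0.0012  0.0007] [-0.14 -0.08  0.76] n 1.0
```

```bash
python3 -m creep '[[0,0,0,0,0,-8],[0,0,0,0,0,-16],[0,0,0,0,0,-24],[0,0,0,0,0,-32],[0,0,0,0,0,-40]]' 
python3 -m creep '[[0,0,0,0,0,-8],[0,0,0,0,0,-16],[0,0,0,0,0,-24],[0,0,0,0,0,-32],[0,0,0,0,0,-40]]'
python3 -c "
from h import *
o=robot.get_obs();print(o['joints'].round(2),o['torque'].round(2),o['finger_force']);go(.481,-.0048,.054,90)"
```

```text
clock: 6.2
tcp_pos: [0.4791, -0.0049, 0.0547]
tcp_rot: [-0.002, 0.334, 0.943, -0.001]
wrist_force: [-6.7, 0.8, 0.5]
width: 0.0142
finger_force: 110.5
clock: 6.7
tcp_pos: [0.4789, -0.0055, 0.0547]
tcp_rot: [-0.002, -0.009, 1.0, -0.0]
wrist_force: [-7.6, -0.8, 2.7]
width: 0.0137
finger_force: 110.7
[-0.07  0.46 -0.06  2.16  0.05  0.53  1.42] [ 0.14  1.6  -0.12] 110.70781128119108
go [ 4.81e-01 -5.00e-03  5.40e-02  9.00e+01] row [-0.0021  0.0007  0.0007] [-0.05 -0.25  0.99] n 1.0
```

```bash
python3 -m creep '[[-0.001,0,0,0,0,-8],[-0.001,0,0,0,0,-16],[-0.001,0,0,0,0,-24],[-0.001,0,0,0,0,-32],[-0.001,0,0,0,0,-40]]' 
python3 -m creep '[[0,0,0,0,0,-8],[0,0,0,0,0,-16],[0,0,0,0,0,-24],[0,0,0,0,0,-32],[0,0,0,0,0,-36]]'
python3 -m creep '[[0,0,0,0,0,-2],[0,0,0,0,0,-4],[0,0,0,0,0,-4],[0,0,0,0,0,-4]]'
python3 -c "
from h import *
o=robot.get_obs();print(o['joints'].round(2),o['torque'].round(2),o['finger_force']);go(.481,-.0048,.054,170.4)"
```

```text
clock: 7.2
tcp_pos: [0.4792, -0.0062, 0.0547]
tcp_rot: [-0.003, -0.35, 0.937, -0.0]
wrist_force: [-9.3, 0.3, 7.2]
width: 0.014
finger_force: 111.3
clock: 7.7
tcp_pos: [0.4797, -0.0065, 0.0547]
tcp_rot: [-0.003, -0.622, 0.783, 0.0]
wrist_force: [-8.1, -1.3, 5.9]
width: 0.0137
finger_force: 111.3
clock: 8.1
tcp_pos: [0.4797, -0.0065, 0.0546]
tcp_rot: [-0.003, -0.646, 0.763, 0.0]
wrist_force: [-8.6, -0.4, 7.0]
width: 0.0141
finger_force: 111.6
[ 0.22  0.49 -0.41  2.13  0.35  0.59  2.53] [-0.12  1.85 -0.46] 111.61257491245124
go [ 4.810e-01 -5.000e-03  5.400e-02  1.704e+02] row [-0.0019 -0.001   0.0006] [ 0.25 -0.21  0.14] n 1.0
```

```bash
python3 -m creep '[[0,0,0,0,0,0],[0,0,0,0,0,0],[0,0,0,0,0,0]]' 0.5 40
python3 -m creep '[[0,0,-0.03,0,0,0],[0,0,-0.07,0,0,8],[0,0,-0.11,0,0,16],[0,0,-0.15,0,0,24],[0,0,-0.19,0,0,32]]'
python3 -m creep '[[0,0,0,0,0,8],[0,0,0,0,0,16],[0,0,0,0,0,24],[0,0,0,0,0,32],[0,0,0,0,0,40]]' 1
python3 -m creep '[[0,0,0,0,0,8],[0,0,0,0,0,16],[0,0,0,0,0,16]]'
python3 -c "
from h import *
go(.5897,-.019,.26,82.8);im,cm=snap('wrist','pics/w3.png')
for t,z in[('done1',.03),('raw0',.018),('jig',.012)]:
  for d in models.outline_of('wrist',t)[:3]: print(t,d['score'],rect(d['pixels'],z,cm),np.argwhere(d['pixels']).mean(0)[::-1].round())
"
```

```text
clock: 8.4
tcp_pos: [0.4835, -0.005, 0.0551]
tcp_rot: [0.001, -0.648, 0.762, -0.001]
wrist_force: [0.2, -0.6, 0.1]
width: 0.0429
finger_force: 0.0
clock: 8.9
tcp_pos: [0.4825, -0.0047, 0.2466]
tcp_rot: [0.001, -0.41, 0.912, -0.0]
wrist_force: [1.2, 0.3, -0.3]
width: 0.0426
finger_force: 0.0
clock: 9.4
tcp_pos: [0.4826, -0.0048, 0.2449]
tcp_rot: [0.001, -0.073, 0.997, -0.0]
wrist_force: [-0.6, 0.6, 0.4]
width: 0.0852
finger_force: 0.0
clock: 9.7
tcp_pos: [0.4826, -0.0047, 0.2448]
tcp_rot: [0.001, 0.064, 0.998, 0.0]
wrist_force: [-0.0, -0.5, -0.5]
width: 0.0856
finger_force: 0.0
go [ 5.90e-01 -1.90e-02  2.60e-01  8.28e+01] row [-0.1081 -0.0005 -0.0151] [ 0.    0.07 -0.1 ] n 3.0
done1 0.6 (array([ 0.58566907, -0.01899498]), array([94.17770386, 57.60728073]), -6.9652862548828125) [319. 315.]
done1 0.19 (array([ 0.53616174, -0.01226822]), array([326.93313599, 215.3682251 ]), 82.7213134765625) [319. 246.]
raw0 0.77 (array([0.39427896, 0.28473773]), array([56.45592499,  9.31864452]), 5.428731918334961) [635.  63.]
raw0 0.68 (array([ 0.59833124, -0.33223804]), array([82.21302032, 75.59047699]), 18.823345184326172) [ 33. 346.]
raw0 0.64 (array([0.34028622, 0.1891991 ]), array([66.47057343, 47.10860825]), -83.27506303787231) [522.  24.]
jig 0.9 (array([ 0.54319824, -0.01293379]), array([343.76998901, 227.99580383]), 82.69799041748047) [320. 246.]
```

View pics/w3.png

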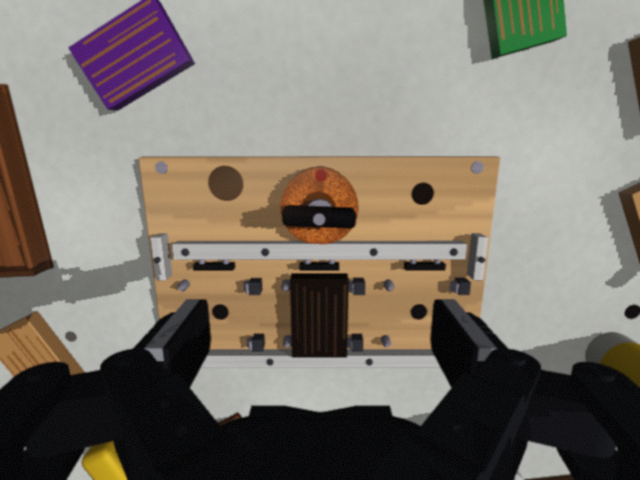

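```bash
python3 -m creep '[[-0.04,0,0,0,0,0],[-0.08,0,0.02,0,0,0],[-0.107,-0.001,0.06,0,0,0],[-0.107,-0.001,0.1,0,0,0],[-0.107,-0.001,0.14,0,0,0]]' 1
python3 -m creep '[[0,0,0.03,0,0,0],[0,0,0.055,0,0,0],[0,0,0.069,0,0,0],[0,0,0.069,0,0,0]]'
python3 -c "
from h import *
go(.589,-.0188,.034,82.8)"
python3 -m creep '[[0,0,0,0,0,0],[0,0,0,0,0,0],[0,0,0,0,0,0],[0,0,0,0,0,0],[0,0,0,0,0,0]]' 0 50
```

```text
clock: 10.4
tcp_pos: [0.5891, -0.0195, 0.1027]
tcp_rot: [0.0, 0.062, 0.998, 0.0]
wrist_force: [-0.0, -0.0, 0.2]
width: 0.0853
finger_force: 0.0
clock: 10.8
tcp_pos: [0.5869, -0.0193, 0.0336]
tcp_rot: [-0.002, 0.063, 0.998, -0.0]
wrist_force: [-0.4, 0.2, 1.4]
width: 0.0857
finger_force: 0.0
go [ 5.89e-01 -1.90e-02  3.40e-02  8.28e+01] row [-0.002   0.0008 -0.0004] [-0.02 -0.19  0.02] n 1.0
clock: 11.3
tcp_pos: [0.5894, -0.0194, 0.0374]
tcp_rot: [0.001, 0.063, 0.998, 0.0]
wrist_force: [-1.7, -1.1, 5.6]
width: 0.056
finger_force: 52.8
```

```bash
python3 -m creep '[[0,0,-0.02,0,0,0],[0,0,-0.05,0,0,0],[0,0,-0.09,0,0,0],[0,0,-0.13,0,0,0],[0,0,-0.13,0,0,0]]'
python3 -c "
from h import *
print(robot.get_obs()['width']);go(.4097,-.353,.14,85.6)"
```

```text
clock: 11.8
tcp_pos: [0.5922, -0.019, 0.1724]
tcp_rot: [0.006, 0.063, 0.998, 0.001]
wrist_force: [1.3, 0.1, -0.4]
width: 0.0559
finger_force: 53.8
0.05594305659354507
go [ 0.41  -0.353  0.14  85.6  ] row [ 0.1394 -0.3544  0.0301] [ 0.09  0.7  -2.84] n 8.0
```

```bash
python3 -m creep '[[0.016,-0.042,0,0,0,-1],[0.032,-0.084,0,0,0,-2],[0.05,-0.128,0,0,0,-2.8],[0.068,-0.172,0,0,0,-2.8],[0.085,-0.217,0,0,0,-2.8]]'
python3 -m creep '[[0.016,-0.042,0,0,0,0],[0.032,-0.084,0,0,0,0],[0.048,-0.125,0.03,0,0,0],[0.048,-0.138,0.03,0,0,0],[0.048,-0.138,0.03,0,0,0]]'
python3 -c "
from h import *
print(robot.get_obs()['width']);go(.4097,-.353,.033,85.6)
im,cm=snap('top')
for d in models.outline_of('top','tray_in')[:1]: print(rect(d['pixels'],.028,cm))
for d in models.outline_of('top','raw0'): print(d['score'],rect(d['pixels'],.018,cm))
"
```

```text
clock: 12.3
tcp_pos: [0.4754, -0.2253, 0.1659]
tcp_rot: [0.001, 0.038, 0.999, -0.0]
wrist_force: [0.6, -0.9, -0.2]
width: 0.056
finger_force: 53.7
clock: 12.8
tcp_pos: [0.4163, -0.3602, 0.1349]
tcp_rot: [-0.0, 0.041, 0.999, -0.0]
wrist_force: [0.5, 0.2, -0.3]
width: 0.056
finger_force: 53.8
0.05595874641277663
go [ 4.10e-01 -3.53e-01  3.30e-02  8.56e+01] row [0.0071 0.0067 0.102 ] [-0.03 -0.05 -0.31] n 3.0
(array([ 0.41323663, -0.33456888]), array([183.77404785, 109.68962097]), -5.600341796875)
0.95 (array([0.39798157, 0.32714868]), array([89.6378479 , 63.55486298]), 15.150532722473145)
0.93 (array([0.31519907, 0.18846967]), array([85.72677612, 60.50918198]), 7.022451877593994)
0.84 (array([ 0.60033661, -0.33784625]), array([88.52785492, 60.49966431]), 18.518157958984375)
0.71 (array([ 0.53491095, -0.01335159]), array([346.94921875, 226.07653809]), 82.69514465332031)
0.68 (array([0.24766396, 0.34212958]), array([93.97854614, 63.51615143]), -28.354400634765625)
0.56 (array([0.52980872, 0.33397195]), array([91.07107544, 58.588974  ]), 20.442041397094727)
0.56 (array([ 0.32109503, -0.15123285]), array([89.22180939, 55.020401  ]), -69.3125)
```

```bash
python3 -m creep '[[0.007,0.007,0.035,0,0,0],[0.007,0.007,0.07,0,0,0],[0.007,0.007,0.09,0,0,0],[0.007,0.007,0.101,0,0,0],[0.007,0.007,0.101,0,0,0]]'
python3 -m creep '[[0,0,0,0,0,0],[0,0,0,0,0,0],[0,0,0,0,0,0]]' 0.8
python3 -m creep '[[0,0,-0.03,0,0,0],[0,0,-0.07,0,0,0],[0,0,-0.11,0,0,0],[-0.04,0,-0.15,0,0,0],[-0.08,0,-0.19,0,0,0]]'
python3 -m creep '[[-0.03,0,0,0,0,0],[-0.03,0,0,0,0,0],[-0.03,0,0,0,0,0]]' 1
python3 -c "
from h import *
im,cm=snap('wrist','pics/w4.png')
for t,z in[('done1',.024),('raw0',.018)]:
  for d in models.outline_of('wrist',t)[:3]: print(t,d['score'],rect(d['pixels'],z,cm),np.argwhere(d['pixels']).mean(0)[::-1].round())
"
```

```text
clock: 13.45
tcp_pos: [0.4121, -0.3485, 0.0337]
tcp_rot: [-0.0, 0.037, 0.999, 0.001]
wrist_force: [-1.4, -0.2, -0.4]
width: 0.0563
finger_force: 56.3
clock: 13.75
tcp_pos: [0.4123, -0.3507, 0.0355]
tcp_rot: [0.001, 0.039, 0.999, -0.001]
wrist_force: [0.3, -0.0, -0.1]
width: 0.0683
finger_force: 0.0
clock: 14.25
tcp_pos: [0.4819, -0.3563, 0.2179]
tcp_rot: [0.001, 0.04, 0.999, -0.001]
wrist_force: [1.8, -0.7, -0.8]
width: 0.0683
finger_force: 0.0
clock: 14.55
tcp_pos: [0.5118, -0.3577, 0.215]
tcp_rot: [-0.0, 0.038, 0.999, 0.0]
wrist_force: [-0.4, 0.5, -0.3]
width: 0.0857
finger_force: 0.0
done1 0.91 (array([ 0.4118714, -0.3487843]), array([88.00122833, 58.26786041]), -4.3565521240234375) [321.  95.]
raw0 0.76 (array([ 0.60211383, -0.33858771]), array([93.57347107, 58.7773056 ]), 19.371795654296875) [347. 308.]
raw0 0.59 (array([ 0.36120325, -0.17718596]), array([43.14752197, 15.12556171]), 85.7028579711914) [533.   8.]
```

View pics/w4.png

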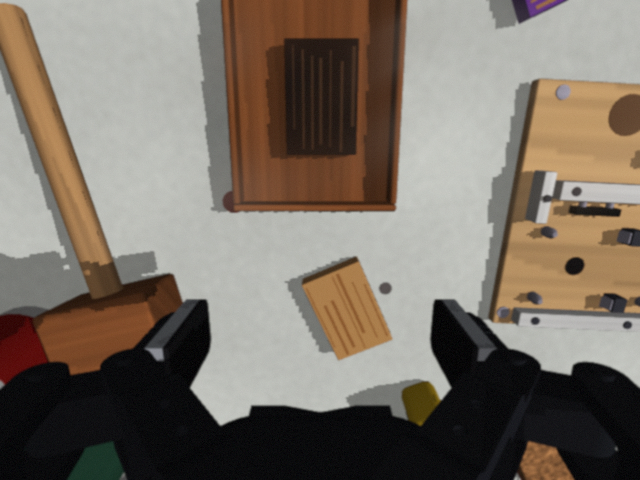

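The charred tile lies in the tray (top centre of the view, at (321,95)), and a raw tile is at (347,308). Next I'll pick that one up.

```bash
python3 -c "
from h import *
go(.604,-.338,.1,109.2)"
```

```text
go [ 6.040e-01 -3.380e-01  1.000e-01  1.092e+02] row [-0.0921  0.0276  0.1144] [  0.03  -0.1  -23.72] n 3.0
```

```bash
python3 -m creep '[[-0.03,0.009,0.01,0,0,-8],[-0.06,0.018,0.03,0,0,-16],[-0.092,0.027,0.06,0,0,-23.7],[-0.092,0.027,0.1,0,0,-23.7],[-0.092,0.027,0.114,0,0,-23.7]]'
python3 -m creep '[[0,0,0.03,0,0,0],[0,0,0.055,0,0,0],[0,0,0.07,0,0,0],[0,0,0.077,0,0,0],[0,0,0.077,0,0,0]]'
python3 -m creep '[[0,0,0,0,0,0],[0,0,0,0,0,0],[0,0,0,0,0,0],[0,0,0,0,0,0],[0,0,0,0,0,0]]' 0 50
python3 -c "
from h import *
go(.604,-.338,.023,109.2)"
```

```text
clock: 15.2
tcp_pos: [0.6028, -0.3369, 0.0963]
tcp_rot: [-0.003, -0.167, 0.986, 0.002]
wrist_force: [-0.9, -0.0, -0.5]
width: 0.0858
finger_force: 0.0
clock: 15.7
tcp_pos: [0.6051, -0.3386, 0.0239]
tcp_rot: [-0.0, -0.167, 0.986, 0.0]
wrist_force: [-0.1, -0.3, 0.1]
width: 0.0857
finger_force: 0.0
clock: 16.2
tcp_pos: [0.6069, -0.3388, 0.0261]
tcp_rot: [0.001, -0.167, 0.986, -0.001]
wrist_force: [-1.6, 0.5, 6.1]
width: 0.0562
finger_force: 53.4
go [ 6.040e-01 -3.380e-01  2.300e-02  1.092e+02] row [0.0025 0.0017 0.0031] [-0.13  0.11  0.05] n 1.0
```

```bash
python3 -m creep '[[0,0,-0.02,0,0,0],[0,0,-0.05,0,0,0],[0,0,-0.08,0,0,0],[0,0,-0.11,0,0,0],[0,0,-0.11,0,0,0]]'
python3 -c "
from h import *
go(.573,-.1211,.14,82.8)
im,cm=snap('wrist','pics/w5.png')
for d in models.outline_of('wrist','raw0')[:2]: print(d['score'],rect(d['pixels'],T()[2,3]-.008,cm),np.argwhere(d['pixels']).mean(0)[::-1].round())
"
```

```text
clock: 16.7
tcp_pos: [0.6087, -0.3395, 0.1399]
tcp_rot: [0.004, -0.167, 0.986, -0.003]
wrist_force: [-0.1, 0.1, -0.7]
width: 0.0563
finger_force: 53.2
go [ 0.573 -0.121  0.14  82.8  ] row [-0.0383  0.218  -0.0013] [-0.28  0.46 26.45] n 5.0
0.96 (array([ 0.60818677, -0.33961621]), array([93.2693634, 59.8324852]), 19.30350112915039) [321. 296.]
```

View pics/w5.png

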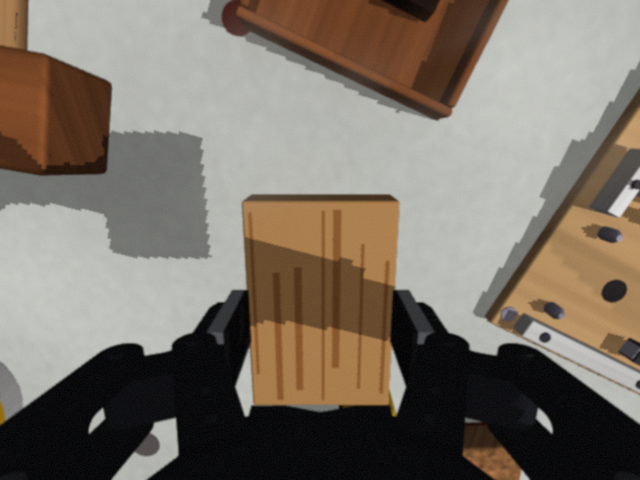

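The tile is gripped. Its top face runs from row 202 to row 406, so I can work out its offset in the tool frame.

```bash
cat >> h.py <<'E'
def held(rows,zt=.008,col=320):
    "tool x of pixel rows on the held tile's top, zt ahead of TCP"
    c=vision.calibration('wrist');d,o=ray([(col,r) for r in rows],(c['mount'],c));return (o+d*((zt-o[2])/d[:,2:]))[:,0]
E
python3 -c "
from h import *
print(held([202,406,195]),held([202,406],.006),held([202,406],.010))"
```

```text
[ 0.04496255 -0.04277933  0.04751954] [ 0.04527982 -0.04115304] [ 0.04464527 -0.04440562]
```

```bash
python3 -m creep '[[-0.007,0.042,0,0,0,8],[-0.014,0.084,0,0,0,16],[-0.022,0.126,0,0,0,24],[-0.03,0.168,0,0,0,26.4],[-0.037,0.21,0,0,0,26.4]]'
python3 -m creep '[[0,0,0,0,0,0],[0,0,0,0,0,0]]'
python3 -c "
from h import *
go(.574,-.1212,.05,82.8)"
```

```text
clock: 17.3
tcp_pos: [0.57, -0.1259, 0.1327]
tcp_rot: [-0.001, 0.063, 0.998, 0.0]
wrist_force: [0.1, 1.0, -1.1]
width: 0.0557
finger_force: 53.3
clock: 17.5
tcp_pos: [0.5706, -0.1264, 0.133]
tcp_rot: [-0.001, 0.061, 0.998, 0.0]
wrist_force: [0.6, -0.8, -0.3]
width: 0.0562
finger_force: 53.3
go [ 5.74e-01 -1.21e-01  5.00e-02  8.28e+01] row [-0.0029  0.0056  0.083 ] [ 0.   -0.12  0.23] n 2.0
```

```bash
python3 -m creep '[[-0.003,0.0055,0.02,0,0,0],[-0.003,0.0055,0.05,0,0,0],[-0.003,0.0055,0.075,0,0,0],[-0.003,0.0055,0.084,0,0,0],[-0.003,0.0055,0.084,0,0,0]]'
python3 -m creep '[[0,0,0,0,0,0],[0,0,0.001,0,0,0],[0,0,0.002,0,0,0],[0,0,0.002,0,0,0]]'
python3 -c "
from h import *
go(.574,-.1212,.044,82.8)"
```

```text
clock: 18.0
tcp_pos: [0.5739, -0.1237, 0.0484]
tcp_rot: [-0.002, 0.063, 0.998, -0.0]
wrist_force: [-0.9, -0.4, 0.0]
width: 0.056
finger_force: 53.5
clock: 18.4
tcp_pos: [0.5754, -0.1228, 0.0486]
tcp_rot: [0.001, 0.062, 0.998, -0.0]
wrist_force: [0.3, -0.1, -0.2]
width: 0.0561
finger_force: 53.5
go [ 5.74e-01 -1.21e-01  4.40e-02  8.28e+01] row [0.0016 0.0015 0.0046] [-0.01  0.06  0.05] n 1.0
```

```bash
python3 -m creep '[[0.0015,0.0015,0,0,0,0],[0.0015,0.0015,0.003,0,0,0],[0.0015,0.0015,0.006,0,0,0],[0.0015,0.0015,0.009,0,0,0],[0.0015,0.0015,0.009,0,0,0]]'
python3 -m creep '[[0,0,0.001,0,0,0],[0,0,0.002,0,0,0],[0,0,0.002,0,0,0],[0,0,0.002,0,0,0]]'
python3 -c "
from h import *
print(robot.get_obs()['torque'].round(2));go(.574,-.1212,.038,82.8)"
```

```text
clock: 18.9
tcp_pos: [0.5734, -0.1214, 0.0383]
tcp_rot: [-0.0, 0.062, 0.998, -0.0]
wrist_force: [0.8, -2.7, -1.6]
width: 0.0561
finger_force: 53.4
clock: 19.3
tcp_pos: [0.5734, -0.1213, 0.038]
tcp_rot: [-0.0, 0.062, 0.998, -0.0]
wrist_force: [-4.4, -3.3, 11.7]
width: 0.056
finger_force: 54.9
[-0.71  0.89 -0.01]
go [ 5.74e-01 -1.21e-01  3.80e-02  8.28e+01] row [-0.0005  0.0002 -0.    ] [-0.04 -0.04  0.04] n 1.0
```

```bash
python3 -m creep '[[0,0,-0.001,0,0,0],[0,0,-0.001,0,0,0],[0,0,-0.001,0,0,0],[0,0,-0.001,0,0,0]]' 0.85
python3 -m creep '[[0,0,-0.02,0,0,0],[0,0,-0.04,0,0,0],[0,0,-0.06,0,0,0],[0,0,-0.06,0,0,0]]'
python3 -m creep '[[0,0,0,0,0,0],[0,0,0,0,0,0],[0,0,0,0,0,0],[0,0,0.02,0,0,0],[0,0,0.03,0,0,0]]' 0 20
python3 -m creep '[[0,0,0.003,0,0,0],[0,0,0.006,0,0,0],[0,0,0.009,0,0,0],[0,0,0.012,0,0,0]]'
python3 -c "
from h import *
print(robot.get_obs()['torque'].round(2));go(.574,-.1212,.038,82.8)"
```

```text
clock: 19.7
tcp_pos: [0.5737, -0.1204, 0.0377]
tcp_rot: [-0.0, 0.062, 0.998, 0.0]
wrist_force: [0.9, 0.1, -0.0]
width: 0.0728
finger_force: 0.0
clock: 20.1
tcp_pos: [0.5756, -0.121, 0.1005]
tcp_rot: [0.002, 0.062, 0.998, -0.0]
wrist_force: [0.4, -0.7, 0.2]
width: 0.0724
finger_force: 0.0
clock: 20.6
tcp_pos: [0.5728, -0.1208, 0.0663]
tcp_rot: [-0.001, 0.062, 0.998, 0.0]
wrist_force: [-0.8, -0.1, -0.5]
width: 0.0004
finger_force: 0.0
clock: 21.0
tcp_pos: [0.5741, -0.121, 0.0562]
tcp_rot: [0.0, 0.062, 0.998, -0.0]
wrist_force: [0.2, 0.0, 0.2]
width: 0.0
finger_force: 0.0
[0.03 0.01 0.01]
go [ 5.74e-01 -1.21e-01  3.80e-02  8.28e+01] row [ 0.0001 -0.0002  0.0182] [-0.    0.04  0.06] n 1.0
```

```bash
python3 -m creep '[[0,0,0.003,0,0,0],[0,0,0.005,0,0,0],[0,0,0.007,0,0,0],[0,0,0.007,0,0,0]]'
python3 -m creep '[[0,0,0.001,0,0,0],[0,0,0.002,0,0,0],[0,0,0.003,0,0,0],[0,0,0.003,0,0,0]]'
python3 -m creep '[[0,0,0.001,0,0,0],[0,0,0.0015,0,0,0],[0,0,0.0015,0,0,0]]'
python3 -c "
from h import *
print(robot.get_obs()['torque'].round(2));go(.574,-.1212,.038,82.8)"
```

```text
clock: 21.4
tcp_pos: [0.5736, -0.121, 0.0488]
tcp_rot: [-0.0, 0.062, 0.998, 0.0]
wrist_force: [0.2, -0.3, -0.2]
width: 0.0
finger_force: 0.0
clock: 21.8
tcp_pos: [0.5739, -0.1211, 0.0471]
tcp_rot: [0.0, 0.062, 0.998, -0.0]
wrist_force: [-3.8, -0.6, 11.3]
width: -0.0
finger_force: 5.3
clock: 22.1
tcp_pos: [0.574, -0.1211, 0.047]
tcp_rot: [0.0, 0.062, 0.998, -0.0]
wrist_force: [-7.8, 1.4, 24.3]
width: 0.0
finger_force: 12.1
[0.24 1.93 0.01]
go [ 5.74e-01 -1.21e-01  3.80e-02  8.28e+01] row [-0.     -0.0001  0.009 ] [-0.03  0.02  0.04] n 1.0
```

```bash
python3 -m creep '[[0,0,-0.008,0,0,0],[0,0.018,-0.008,0,0,0],[0,0.018,-0.003,0,0,0],[0,0.018,-0.0015,0,0,0],[0,0.018,-0.0015,0,0,0]]'
python3 -m creep '[[0,0,0,0,0,0],[0,0,0,0,0,0]]'
python3 -m creep '[[0,0,-0.03,0,0,0],[0,0,-0.07,0,0,0],[0,0,-0.11,0,0,0],[0,0.04,-0.15,0,0,0],[0,0.04,-0.15,0,0,0]]' 1
python3 -c "
from h import *
go(.4,.32,.25,106);go(.5,.33,.25,106)
im,cm=snap('wrist','pics/w6.png')
im,cm=snap('top')
for d in models.outline_of('top','raw0'): print(d['score'],rect(d['pixels'],.018,cm))"
```

```text
clock: 22.6
tcp_pos: [0.5768, -0.1012, 0.0471]
tcp_rot: [0.001, 0.061, 0.998, 0.001]
wrist_force: [-3.8, 6.7, 15.2]
width: 0.0002
finger_force: 7.3
clock: 22.8
tcp_pos: [0.5768, -0.1012, 0.0471]
tcp_rot: [0.001, 0.061, 0.998, 0.001]
wrist_force: [-2.8, 6.6, 14.9]
width: -0.0
finger_force: 7.2
clock: 23.3
tcp_pos: [0.584, -0.0598, 0.2004]
tcp_rot: [0.004, 0.06, 0.998, 0.001]
wrist_force: [0.6, 0.6, -0.3]
width: 0.0724
finger_force: 0.0
go [  0.4    0.32   0.25 106.  ] row [ 0.228   0.355  -0.0503] [  0.07   0.47 -22.92] n 9.0
go [  0.5    0.33   0.25 106.  ] row [ 0.13    0.377  -0.0495] [  0.07   0.47 -22.92] n 9.0
0.87 (array([0.24910297, 0.33880951]), array([91.76172638, 61.85482025]), -29.935420989990234)
0.64 (array([0.31672375, 0.18829742]), array([89.44698334, 62.17092896]), 8.158742904663086)
0.64 (array([ 0.32262903, -0.19265504]), array([38.15914154, 19.09552574]), -0.5608978271484375)
0.59 (array([0.5291366 , 0.33325687]), array([89.32831573, 56.57691193]), 19.568248748779297)
0.57 (array([0.39854379, 0.3286886 ]), array([86.90280914, 59.16130829]), 15.472867965698242)
```

View pics/w6.png

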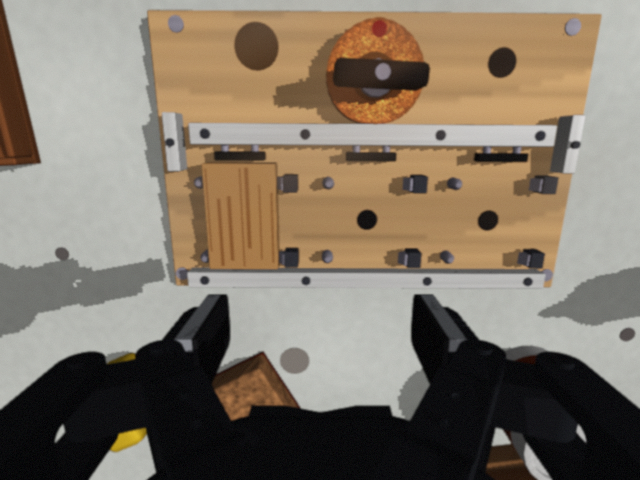

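```bash
python3 -m creep '[[0.015,0.042,-0.01,0,0,0],[0.03,0.084,-0.02,0,0,0],[0.045,0.126,-0.03,0,0,0],[0.06,0.168,-0.04,0,0,0],[0.075,0.21,-0.04,0,0,0]]' 1
python3 -m creep '[[0.015,0.042,0,0,0,-8],[0.03,0.084,0,0,0,-16],[0.045,0.126,0,0,0,-24],[0.06,0.167,0,0,0,-26],[0.065,0.167,0,0,0,-26]]' 1
python3 -m creep '[[0,0,0,0,0,0],[0,0,0,0,0,0]]'
python3 -c "
from h import *
go(.53,.333,.1,109.5)
im,cm=snap('wrist','pics/w7.png')
for d in models.outline_of('wrist','raw0'): print(d['score'],rect(d['pixels'],.018,cm),np.argwhere(d['pixels']).mean(0)[::-1].round())"
```

```text
clock: 23.95
tcp_pos: [0.5324, 0.1539, 0.2352]
tcp_rot: [-0.0, 0.063, 0.998, -0.001]
wrist_force: [-0.2, 0.7, 0.4]
width: 0.0854
finger_force: 0.0
clock: 24.45
tcp_pos: [0.4862, 0.3331, 0.2339]
tcp_rot: [-0.002, -0.168, 0.986, 0.001]
wrist_force: [-0.4, 0.0, -0.1]
width: 0.0857
finger_force: 0.0
clock: 24.65
tcp_pos: [0.4896, 0.3254, 0.2344]
tcp_rot: [-0.001, -0.162, 0.987, -0.001]
wrist_force: [1.4, 0.2, 0.4]
width: 0.0855
finger_force: 0.0
go [5.300e-01 3.330e-01 1.000e-01 1.095e+02] row [-0.041  -0.0055  0.1343] [-0.12 -0.14 -0.8 ] n 3.0
0.95 (array([0.35646704, 0.19898727]), array([62.95174789, 23.50183296]), -71.40159797668457) [230.  13.]
0.91 (array([0.5323468, 0.3344939]), array([91.50345612, 57.83438873]), 20.108537673950195) [316. 258.]
0.83 (array([0.40033597, 0.32945694]), array([87.9216156 , 57.96064758]), 15.063821792602539) [358. 120.]
0.51 (array([0.30203683, 0.3417066 ]), array([22.01360893, 11.62466812]), -71.29887580871582) [413.   6.]
```

View pics/w7.png

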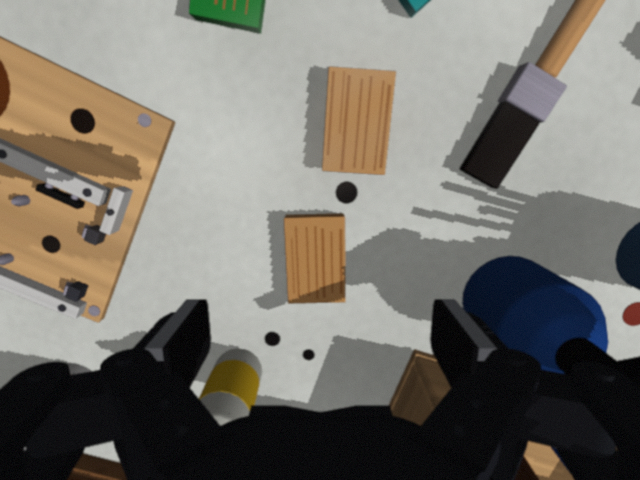

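```bash
python3 -m creep '[[-0.02,-0.007,0.02,0,0,-1.4],[-0.045,-0.007,0.06,0,0,-1.4],[-0.045,-0.007,0.1,0,0,-1.4],[-0.045,-0.007,0.13,0,0,-1.4],[-0.045,-0.007,0.14,0,0,-1.4]]'
python3 -c "
from h import *
go(.534,.335,.026,110.1)"
```

```text
clock: 25.25
tcp_pos: [0.5329, 0.3328, 0.0922]
tcp_rot: [-0.003, -0.175, 0.985, -0.002]
wrist_force: [-0.1, -0.6, 0.2]
width: 0.0858
finger_force: 0.0
go [5.340e-01 3.350e-01 2.600e-02 1.101e+02] row [-0.0022  0.0018  0.0662] [-0.13 -0.33  0.03] n 2.0
```

```bash
python3 -m creep '[[-0.001,0.002,0.03,0,0,0],[-0.001,0.002,0.05,0,0,0],[-0.001,0.002,0.062,0,0,0],[-0.001,0.002,0.066,0,0,0],[-0.001,0.002,0.066,0,0,0]]'
python3 -m creep '[[0,0,0,0,0,0],[0,0,0,0,0,0],[0,0,0,0,0,0],[0,0,0,0,0,0],[0,0,0,0,0,0]]' 0 50
python3 -m creep '[[0,0,-0.02,0,0,0],[0,0,-0.05,0,0,0],[0,0,-0.08,0,0,0],[0,0,-0.12,0,0,0],[0,0,-0.13,0,0,0]]'
python3 -c "
from h import *
im,cm=snap('wrist')
d=models.outline_of('wrist','raw0')
for e in d[:3]: m=e['pixels'];print(e['score'],np.argwhere(m).mean(0),np.flatnonzero(m[:,320])[[0,-1]] if m[:,320].any() else 0)
# side face/top edge: brightness profile
print(im[185:215,320].sum(1),im[398:412,320].sum(1))
go(.602,.087,.14,82.8)"
```

```text
clock: 25.75
tcp_pos: [0.5345, 0.3381, 0.0306]
tcp_rot: [0.0, -0.176, 0.984, 0.0]
wrist_force: [-0.1, 0.2, 0.5]
width: 0.0857
finger_force: 0.0
clock: 26.25
tcp_pos: [0.5375, 0.3413, 0.0353]
tcp_rot: [0.004, -0.176, 0.984, 0.002]
wrist_force: [-0.2, -5.8, 23.6]
width: 0.0125
finger_force: 10.8
clock: 26.75
tcp_pos: [0.536, 0.34, 0.1654]
tcp_rot: [0.004, -0.176, 0.984, 0.002]
wrist_force: [-0.1, 0.7, 0.2]
width: 0.0005
finger_force: 0.0
0.96 [222.2394844  314.93939394] [166 280]
0.67 [ 54.59946486 374.02922713] 0
[408 397 401 406 403 393 393 397 393 397 393 393 398 391 395 397 397 402
 392 400 393 391 396 393 402 394 391 399 392 391] [376 370 374 372 378 370 381 378 377 388 388 386 351 257]
go [ 0.602  0.087  0.14  82.8  ] row [ 0.0247 -0.2597  0.0224] [ 0.13  0.26 27.45] n 6.0
```

The grip missed. With the fingers open the tips sit farther back, so they passed over the tile. I'll look again and go lower.

```bash
python3 -m creep '[[0.02,0,-0.03,0,0,0],[0.04,0,-0.06,0,0,0],[0.04,0,-0.06,0,0,0],[0.04,0,-0.06,0,0,0]]' 0.9
python3 -c "
from h import *
im,cm=snap('wrist')
for d in models.outline_of('wrist','raw0')[:3]: print(d['score'],rect(d['pixels'],.018,cm),np.argwhere(d['pixels']).mean(0)[::-1].round())
go(.534,.335,.024,110.1)
"
```

```text
clock: 27.25
tcp_pos: [0.4962, 0.324, 0.2194]
tcp_rot: [-0.0, -0.176, 0.984, -0.0]
wrist_force: [-0.0, -0.1, -0.4]
width: 0.0578
finger_force: 0.0
0.97 (array([0.40047952, 0.32952484]), array([88.37997437, 58.61114883]), 15.002264976501465) [366. 112.]
0.9 (array([0.36305814, 0.20252675]), array([55.3819809 , 11.80567551]), -69.7969799041748) [243.   6.]
0.82 (array([0.53236365, 0.33468408]), array([91.40948486, 57.88014603]), 20.143165588378906) [318. 256.]
go [5.340e-01 3.350e-01 2.400e-02 1.101e+02] row [-0.0398 -0.0022  0.1942] [-0.05 -0.14  0.14] n 4.0
```

```bash
python3 -m creep '[[-0.039,-0.002,0.04,0,0,0],[-0.039,-0.002,0.08,0,0,0],[-0.039,-0.002,0.12,0,0,0],[-0.039,-0.002,0.15,0,0,0],[-0.039,-0.002,0.17,0,0,0]]'
python3 -m creep '[[0,0,0.01,0,0,0],[0,0,0.018,0,0,0],[0,0,0.022,0,0,0],[0,0,0.023,0,0,0],[0,0,0.023,0,0,0]]'
python3 -c "
from h import *
go(.534,.335,.023,110.1)"
```

```text
clock: 27.85
tcp_pos: [0.532, 0.3343, 0.0451]
tcp_rot: [-0.003, -0.176, 0.984, -0.001]
wrist_force: [-0.3, -0.5, -0.1]
width: 0.0766
finger_force: 0.0
clock: 28.35
tcp_pos: [0.5342, 0.3363, 0.0277]
tcp_rot: [0.001, -0.176, 0.984, 0.0]
wrist_force: [0.4, 0.0, -0.4]
width: 0.0765
finger_force: 0.0
go [5.340e-01 3.350e-01 2.300e-02 1.101e+02] row [ 0.0007 -0.0011  0.0047] [0.02 0.07 0.16] n 1.0
```

```bash
python3 -m creep '[[0,-0.001,0.003,0,0,0],[0,-0.001,0.005,0,0,0],[0,-0.001,0.005,0,0,0]]'
python3 -m creep '[[0,0,0,0,0,0],[0,0,0,0,0,0],[0,0,0,0,0,0],[0,0,0,0,0,0],[0,0,0,0,0,0]]' 0 50
```

```text
clock: 28.65
tcp_pos: [0.5341, 0.3349, 0.022]
tcp_rot: [-0.0, -0.176, 0.984, -0.0]
wrist_force: [-0.3, 0.0, -0.8]
width: 0.0768
finger_force: 0.0
clock: 29.15
tcp_pos: [0.5344, 0.3353, 0.0225]
tcp_rot: [0.0, -0.176, 0.984, 0.0]
wrist_force: [-0.4, -0.8, 5.8]
width: 0.0565
finger_force: 53.8
```

```bash
python3 -m creep '[[0,0,-0.02,0,0,0],[0,0,-0.05,0,0,0],[0,0,-0.08,0,0,0],[0,0,-0.12,0,0,0],[0,0,-0.12,0,0,0]]'
python3 -c "
from h import *
im,cm=snap('wrist')
for e in models.outline_of('wrist','raw0')[:2]: m=e['pixels'];r=np.flatnonzero(m[:,320]);print(e['score'],r[[0,-1]] if len(r) else 0, held(r[[0,-1]],.0045) if len(r) else 0)
c=im[:,320].astype(int).sum(1);print(c[185:215])
print(robot.get_obs()['width'])
go(.5994,.0873,.14,82.8)"
```

```text
clock: 29.65
tcp_pos: [0.5366, 0.3372, 0.1472]
tcp_rot: [0.004, -0.176, 0.984, 0.002]
wrist_force: [1.1, 0.9, -0.9]
width: 0.0565
finger_force: 53.6
0.71 0 0
0.68 [200 411] [ 0.04623172 -0.04239905]
[586 578 582 577 584 582 586 581 578 582 577 577 580 582 545 410 247 177
 161 172 160 169 217 293 355 386 391 395 396 387]
0.05632371207279019
go [ 0.599  0.087  0.14  82.8  ] row [ 0.0248 -0.2549  0.0025] [ 0.03  0.08 27.45] n 6.0
```

```bash
python3 -m creep '[[0.007,-0.042,0,0,0,0],[0.012,-0.084,0,0,0,0],[0.016,-0.126,0,0,0,8],[0.02,-0.168,0,0,0,16],[0.024,-0.21,0,0,0,24]]'
python3 -m creep '[[0,0,0,0,0,3.4],[0,0,0,0,0,3.4]]'
python3 -c "
from h import *
go(.5984,.0874,.05,82.8)"
```

```text
clock: 30.25
tcp_pos: [0.5833, 0.1274, 0.14]
tcp_rot: [-0.002, 0.036, 0.999, -0.001]
wrist_force: [0.7, 0.2, -1.2]
width: 0.0561
finger_force: 53.5
clock: 30.45
tcp_pos: [0.5835, 0.1276, 0.1401]
tcp_rot: [-0.001, 0.064, 0.998, -0.001]
wrist_force: [-0.9, 0.1, -1.3]
width: 0.0567
finger_force: 53.6
go [5.98e-01 8.70e-02 5.00e-02 8.28e+01] row [-0.0201 -0.0378  0.0902] [-0.11 -0.16 -0.14] n 2.0
```

```bash
python3 -m creep '[[-0.02,-0.037,0,0,0,0],[-0.02,-0.038,0.03,0,0,0],[-0.02,-0.038,0.06,0,0,0],[-0.02,-0.038,0.085,0,0,0],[-0.02,-0.038,0.085,0,0,0]]'
python3 -m creep '[[0,0,0,0,0,0],[0,0,0,0,0,0],[0,0,0,0,0,0]]'
python3 -c "
from h import *
go(.5984,.0874,.038,82.8)"
```

```text
clock: 30.95
tcp_pos: [0.5955, 0.0905, 0.0526]
tcp_rot: [-0.004, 0.06, 0.998, -0.001]
wrist_force: [0.8, -0.0, -0.7]
width: 0.0563
finger_force: 53.6
clock: 31.25
tcp_pos: [0.6004, 0.0901, 0.0585]
tcp_rot: [0.001, 0.062, 0.998, 0.0]
wrist_force: [0.4, 0.0, -0.8]
width: 0.0566
finger_force: 53.6
go [5.98e-01 8.70e-02 3.80e-02 8.28e+01] row [ 0.0017 -0.003   0.0205] [0.05 0.13 0.1 ] n 1.0
```

```bash
python3 -m creep '[[0.0015,-0.003,0.003,0,0,0],[0.0015,-0.003,0.008,0,0,0],[0.0015,-0.003,0.012,0,0,0],[0.0015,-0.003,0.016,0,0,0],[0.0015,-0.003,0.016,0,0,0]]'
python3 -m creep '[[0,0,0.002,0,0,0],[0,0,0.004,0,0,0],[0,0,0.005,0,0,0],[0,0,0.005,0,0,0]]'
python3 -c "
from h import *
go(.5984,.0874,.0345,82.8)"
```

```text
clock: 31.75
tcp_pos: [0.5973, 0.0859, 0.0402]
tcp_rot: [-0.0, 0.062, 0.998, -0.001]
wrist_force: [-0.2, -1.6, -2.6]
width: 0.0564
finger_force: 53.6
clock: 32.15
tcp_pos: [0.5975, 0.0865, 0.0358]
tcp_rot: [-0.0, 0.062, 0.998, -0.0]
wrist_force: [-0.2, -2.3, -1.4]
width: 0.0564
finger_force: 53.6
go [5.98e-01 8.70e-02 3.40e-02 8.28e+01] row [-0.0008  0.001   0.0013] [-0.01 -0.01  0.05] n 1.0
```

```bash
python3 -m creep '[[0,0,0.001,0,0,0],[0,0,0.002,0,0,0],[0,0,0.002,0,0,0],[0,0,0.002,0,0,0]]'
python3 -m creep '[[0,0,0,0,0,0],[0,0,0,0,0,0],[0,0,0,0,0,0],[0,0,0,0,0,0]]' 0.85
python3 -m creep '[[0,0,-0.02,0,0,0],[0,0,-0.04,0,0,0],[0,0,-0.06,0,0,0],[0,0,-0.06,0,0,0]]'
python3 -m creep '[[0,0,0,0,0,0],[0,0,0,0,0,0],[0,0,0,0,0,0],[0,0,0.02,0,0,0],[0,0,0.03,0,0,0]]' 0 20
python3 -m creep '[[0,0,0.003,0,0,0],[0,0,0.006,0,0,0],[0,0,0.009,0,0,0],[0,0,0.009,0,0,0]]'
python3 -c "
from h import *
go(.5984,.0874,.047,82.8)"
```

```text
clock: 32.55
tcp_pos: [0.5976, 0.0867, 0.0345]
tcp_rot: [0.0, 0.062, 0.998, -0.0]
wrist_force: [-1.8, -2.7, 5.3]
width: 0.0562
finger_force: 54.4
clock: 32.95
tcp_pos: [0.5976, 0.0872, 0.0339]
tcp_rot: [0.0, 0.062, 0.998, 0.0]
wrist_force: [-0.2, 0.2, -0.4]
width: 0.0723
finger_force: 0.0
clock: 33.35
tcp_pos: [0.5995, 0.0874, 0.0966]
tcp_rot: [0.002, 0.062, 0.998, 0.001]
wrist_force: [-0.7, -0.3, -0.0]
width: 0.0721
finger_force: 0.0
clock: 33.85
tcp_pos: [0.5966, 0.0865, 0.0622]
tcp_rot: [-0.001, 0.062, 0.998, -0.0]
wrist_force: [-0.3, -0.2, 0.1]
width: 0.0004
finger_force: 0.0
clock: 34.25
tcp_pos: [0.5976, 0.0867, 0.055]
tcp_rot: [-0.0, 0.062, 0.998, 0.0]
wrist_force: [1.1, -0.1, 0.5]
width: 0.0002
finger_force: 0.0
go [5.98e-01 8.70e-02 4.70e-02 8.28e+01] row [-0.0007  0.0008  0.008 ] [ 0.   -0.    0.06] n 1.0
```

```bash
python3 -m creep '[[0,0,0.003,0,0,0],[0,0,0.006,0,0,0],[0,0,0.008,0,0,0],[0,0,0.009,0,0,0],[0,0,0.009,0,0,0]]'
python3 -m creep '[[0,0,-0.008,0,0,0],[0,0.018,-0.008,0,0,0],[0,0.018,-0.003,0,0,0],[0,0.018,0,0,0,0],[0,0.018,0,0,0,0]]'
python3 -m creep '[[0,0,0,0,0,0],[0,0,0,0,0,0]]'
```

```text
clock: 34.75
tcp_pos: [0.5976, 0.0867, 0.0471]
tcp_rot: [0.0, 0.062, 0.998, -0.0]
wrist_force: [-3.7, -0.8, 10.9]
width: 0.0001
finger_force: 5.4
clock: 35.25
tcp_pos: [0.5999, 0.1073, 0.0471]
tcp_rot: [0.0, 0.061, 0.998, 0.001]
wrist_force: [-3.9, 3.6, 14.5]
width: -0.0001
finger_force: 7.0
clock: 35.45
tcp_pos: [0.6, 0.1073, 0.0471]
tcp_rot: [0.0, 0.061, 0.998, 0.001]
wrist_force: [-4.7, 3.5, 14.3]
width: 0.0
finger_force: 6.8
```

```bash
python3 -m creep '[[0,0,-0.04,0,0,0],[0,0,-0.08,0,0,0],[0,0,-0.12,0,0,0],[0,0,-0.16,0,0,0],[0.02,0.03,-0.185,0,0,0]]' 0.9
python3 -c "
from h import *
go(.385,.325,.235,105)"
```

```text
clock: 35.95
tcp_pos: [0.5866, 0.1318, 0.2333]
tcp_rot: [0.002, 0.067, 0.998, -0.001]
wrist_force: [0.4, 0.0, -0.2]
width: 0.0723
finger_force: 0.0
go [  0.385   0.325   0.235 105.   ] row [ 0.2254  0.1647 -0.0029] [ -0.15   0.22 -22.63] n 6.0
```

```bash
python3 -m creep '[[0.035,0.026,0,0,0,-4],[0.07,0.052,0,0,0,-8],[0.105,0.078,0,0,0,-12],[0.14,0.104,0,0,0,-16],[0.175,0.13,0,0,0,-22.5]]' 0.9
python3 -m creep '[[0,0,0,0,0,0],[0,0,0,0,0,0]]'
python3 -c "
from h import *
im,cm=snap('wrist')
for d in models.outline_of('wrist','raw0')[:4]: print(d['score'],rect(d['pixels'],.018,cm),np.argwhere(d['pixels']).mean(0)[::-1].round(),im[d['pixels']].mean(0))
go(.4005,.3295,.1,105)
"
```

```text
clock: 36.45
tcp_pos: [0.4246, 0.2884, 0.2304]
tcp_rot: [-0.0, -0.135, 0.991, -0.0]
wrist_force: [0.9, 0.2, 1.0]
width: 0.0771
finger_force: 0.0
clock: 36.65
tcp_pos: [0.4254, 0.2881, 0.2305]
tcp_rot: [-0.0, -0.135, 0.991, -0.0]
wrist_force: [0.4, -1.2, -0.3]
width: 0.0769
finger_force: 0.0
0.97 (array([0.25305807, 0.34125986]), array([92.77410889, 59.04766464]), -30.989147186279297) [436.  40.] [ 59.3229704  110.77233234 105.72698887]
0.94 (array([0.40044351, 0.32950998]), array([88.96599579, 59.50333786]), 14.967470169067383) [371. 199.] [148.8853826  109.54234794  69.01569653]
0.63 (array([0.6011391 , 0.08238369]), array([101.84707642,  67.63104248]), -6.710693359375) [ 77. 322.] [137.81778045  98.97110175  58.61709813]
0.55 (array([0.31730176, 0.19157619]), array([88.81807709, 59.91375732]), 8.082444190979004) [244.  60.] [ 58.37746238 102.06619356  52.79640279]
go [4.00e-01 3.30e-01 1.00e-01 1.05e+02] row [0.0141 0.0485 0.1305] [-0.04 -0.03  0.24] n 3.0
```

```bash
python3 -m creep '[[0.014,0.045,0,0,0,0],[0.0135,0.0485,0.04,0,0,0],[0.0135,0.0485,0.08,0,0,0],[0.0135,0.0485,0.12,0,0,0],[0.0135,0.0485,0.14,0,0,0]]'
python3 -m creep '[[0,0,0.03,0,0,0],[0,0,0.05,0,0,0],[0,0,0.063,0,0,0],[0,0,0.065,0,0,0],[0,0,0.065,0,0,0]]'
python3 -c "
from h import *
go(.4008,.3297,.022,105)"
```

```text
clock: 37.25
tcp_pos: [0.4002, 0.328, 0.0874]
tcp_rot: [-0.002, -0.132, 0.991, -0.002]
wrist_force: [0.1, -1.0, 0.3]
width: 0.0768
finger_force: 0.0
clock: 37.75
tcp_pos: [0.4009, 0.3305, 0.0261]
tcp_rot: [0.0, -0.133, 0.991, -0.0]
wrist_force: [0.6, 1.0, 0.1]
width: 0.077
finger_force: 0.0
go [4.01e-01 3.30e-01 2.20e-02 1.05e+02] row [ 0.0004 -0.0008  0.0041] [-0.01  0.01  0.3 ] n 1.0
```

```bash
python3 -m creep '[[0,-0.001,0.003,0,0,0],[0,-0.001,0.004,0,0,0],[0,-0.001,0.004,0,0,0]]'
python3 -m creep '[[0,0,0,0,0,0],[0,0,0,0,0,0],[0,0,0,0,0,0],[0,0,0,0,0,0],[0,0,0,0,0,0]]' 0 50
python3 -m creep '[[0,0,-0.02,0,0,0],[0,0,-0.05,0,0,0],[0,0,-0.08,0,0,0],[0,0,-0.12,0,0,0],[0,0,-0.12,0,0,0]]'
python3 -c "
from h import *
im,cm=snap('wrist')
for e in models.outline_of('wrist','raw0')[:2]: m=e['pixels'];r=np.flatnonzero(m[:,320]);print(e['score'],r[[0,-1]] if len(r) else 0, held(r[[0,-1]],.0045) if len(r) else 0)
c=im[:,320].astype(int).sum(1);print(c[185:220],held([202,205,208,211],.0045))
print(robot.get_obs()['width'])
go(.5862,-.0169,.14,82.8)"
```

```text
clock: 38.05
tcp_pos: [0.4009, 0.33, 0.0225]
tcp_rot: [0.0, -0.134, 0.991, 0.0]
wrist_force: [0.6, -0.2, -0.0]
width: 0.0771
finger_force: 0.0
clock: 38.55
tcp_pos: [0.4008, 0.3301, 0.0227]
tcp_rot: [0.0, -0.134, 0.991, 0.0]
wrist_force: [-1.4, -2.3, 5.6]
width: 0.0565
finger_force: 52.5
clock: 39.05
tcp_pos: [0.4028, 0.3322, 0.1469]
tcp_rot: [0.004, -0.134, 0.991, 0.002]
wrist_force: [1.3, 0.4, -0.0]
width: 0.0565
finger_force: 54.1
0.85 [198 411] [ 0.04694514 -0.04240161]
0.58 0 0
[583 580 578 584 578 581 572 576 585 579 581 586 542 414 250 180 176 162
 176 181 238 312 366 397 398 410 405 405 403 399 400 411 404 403 401] [0.04551911 0.04444422 0.04336472 0.04228056]
0.05631365809927862
go [ 5.86e-01 -1.70e-02  1.40e-01  8.28e+01] row [-0.0867 -0.3836  0.0028] [ 0.06  0.11 22.55] n 8.0
```

```bash
python3 -m creep '[[-0.01,-0.042,0,0,0,0],[-0.02,-0.084,0,0,0,0],[-0.03,-0.127,0,0,0,0],[-0.04,-0.17,0,0,0,0],[-0.05,-0.213,0,0,0,0]]'
python3 -m creep '[[-0.01,-0.042,0,0,0,6],[-0.02,-0.084,0,0,0,12],[-0.03,-0.127,0,0,0,18],[-0.037,-0.16,0,0,0,22.5],[-0.037,-0.17,0,0,0,22.5]]'
python3 -m creep '[[0,0,0,0,0,0],[0,0,0,0,0,0]]'
python3 -c "
from h import *
print(robot.get_obs()['width']);go(.5862,-.0169,.055,82.8)"
```

```text
clock: 39.65
tcp_pos: [0.5047, 0.1356, 0.1404]
tcp_rot: [-0.001, -0.134, 0.991, -0.0]
wrist_force: [0.2, 0.7, -0.0]
width: 0.0567
finger_force: 54.0
clock: 40.15
tcp_pos: [0.5863, -0.0215, 0.1401]
tcp_rot: [-0.001, 0.066, 0.998, -0.001]
wrist_force: [-0.7, 0.1, -0.9]
width: 0.0563
finger_force: 54.0
clock: 40.35
tcp_pos: [0.5848, -0.0149, 0.1409]
tcp_rot: [-0.001, 0.061, 0.998, 0.0]
wrist_force: [-0.1, 1.0, -1.0]
width: 0.0563
finger_force: 54.0
0.05632845021127054
go [ 5.86e-01 -1.70e-02  5.50e-02  8.28e+01] row [-0.0019 -0.0018  0.0859] [ 0.03 -0.14  0.19] n 2.0
```

```bash
python3 -m creep '[[-0.001,-0.002,0,0,0,0],[-0.001,-0.002,0.03,0,0,0],[-0.001,-0.002,0.06,0,0,0],[-0.001,-0.002,0.085,0,0,0],[-0.001,-0.002,0.085,0,0,0]]'
python3 -m creep '[[0,0,0,0,0,0],[0,0,0,0,0,0],[0,0,0,0,0,0]]'
python3 -c "
from h import *
go(.5862,-.0169,.038,82.8)"
```

```text
clock: 40.85
tcp_pos: [0.5837, -0.0172, 0.0539]
tcp_rot: [-0.003, 0.061, 0.998, 0.0]
wrist_force: [-0.8, 0.6, -0.8]
width: 0.0565
finger_force: 54.0
clock: 41.15
tcp_pos: [0.5877, -0.0183, 0.0586]
tcp_rot: [0.001, 0.062, 0.998, 0.0]
wrist_force: [-0.2, -0.0, -0.0]
width: 0.0563
finger_force: 54.0
go [ 5.86e-01 -1.70e-02  3.80e-02  8.28e+01] row [0.0017 0.0012 0.0206] [0.03 0.15 0.08] n 1.0
```

```bash
python3 -m creep '[[0.0015,0.0015,0.003,0,0,0],[0.0015,0.0015,0.008,0,0,0],[0.0015,0.0015,0.012,0,0,0],[0.0015,0.0015,0.016,0,0,0],[0.0015,0.0015,0.016,0,0,0]]'
python3 -m creep '[[0,0,0.002,0,0,0],[0,0,0.004,0,0,0],[0,0,0.006,0,0,0],[0,0,0.007,0,0,0],[0,0,0.007,0,0,0]]'
python3 -c "
from h import *
go(.5862,-.0169,.0345,82.8)"
```

```text
clock: 41.65
tcp_pos: [0.5851, -0.0178, 0.0403]
tcp_rot: [-0.0, 0.063, 0.998, -0.0]
wrist_force: [1.0, -3.2, -1.6]
width: 0.0562
finger_force: 53.9
clock: 42.15
tcp_pos: [0.5854, -0.0172, 0.0348]
tcp_rot: [-0.0, 0.062, 0.998, -0.0]
wrist_force: [-3.6, -2.3, 8.5]
width: 0.0564
finger_force: 55.1
go [ 5.86e-01 -1.70e-02  3.40e-02  8.28e+01] row [-0.0008  0.0004  0.0003] [-0.03 -0.    0.04] n 1.0
```

```bash
python3 -m creep '[[0,0,0,0,0,0],[0,0,0,0,0,0],[0,0,0,0,0,0],[0,0,0,0,0,0]]' 0.85
python3 -m creep '[[0,0,-0.02,0,0,0],[0,0,-0.04,0,0,0],[0,0,-0.06,0,0,0],[0,0,-0.06,0,0,0]]'
python3 -m creep '[[0,0,0,0,0,0],[0,0,0,0,0,0],[0,0,0,0,0,0],[0,0,0.02,0,0,0],[0,0,0.03,0,0,0]]' 0 20
python3 -m creep '[[0,0,0.003,0,0,0],[0,0,0.006,0,0,0],[0,0,0.009,0,0,0],[0,0,0.012,0,0,0],[0,0,0.012,0,0,0]]'
python3 -m creep '[[0,0,0.002,0,0,0],[0,0,0.004,0,0,0],[0,0,0.005,0,0,0],[0,0,0.006,0,0,0],[0,0,0.006,0,0,0]]'
```

```text
clock: 42.55
tcp_pos: [0.5853, -0.0164, 0.0338]
tcp_rot: [-0.0, 0.062, 0.998, 0.0]
wrist_force: [0.1, 0.5, 1.3]
width: 0.0727
finger_force: 0.0
clock: 42.95
tcp_pos: [0.5873, -0.0166, 0.0965]
tcp_rot: [0.002, 0.062, 0.998, 0.0]
wrist_force: [0.2, -0.2, -0.3]
width: 0.0726
finger_force: 0.0
clock: 43.45
tcp_pos: [0.5844, -0.017, 0.0623]
tcp_rot: [-0.001, 0.062, 0.998, -0.0]
wrist_force: [-0.8, 0.1, -1.6]
width: 0.0007
finger_force: 0.0
clock: 43.95
tcp_pos: [0.5853, -0.0169, 0.0519]
tcp_rot: [-0.0, 0.062, 0.998, -0.0]
wrist_force: [-0.2, 0.2, 0.4]
width: 0.0001
finger_force: 0.0
clock: 44.45
tcp_pos: [0.5855, -0.0169, 0.0471]
tcp_rot: [0.0, 0.062, 0.998, -0.0]
wrist_force: [-2.8, -0.6, 10.7]
width: -0.0
finger_force: 5.3
```

```bash
python3 -m creep '[[0,0,-0.008,0,0,0],[0,0.018,-0.008,0,0,0],[0,0.018,-0.003,0,0,0],[0,0.018,0,0,0,0],[0,0.018,0,0,0,0]]'
python3 -m creep '[[0,0,0,0,0,0],[0,0,0,0,0,0]]'
python3 -m creep '[[0,0,-0.04,0,0,0],[0,0,-0.08,0,0,0],[0,0,-0.12,0,0,0],[0.05,-0.01,-0.16,0,0,0],[0.1,-0.018,-0.19,0,0,0]]' 0.5
python3 -m creep '[[0,0,0,0,0,-8],[0,0,0,0,0,-16],[0,0,0,0,0,-24],[0,0,0,0,0,-32],[0,0,0,0,0,-40]]'
python3 -m creep '[[0,0,0,0,0,-8],[0,0,0,0,0,-16],[0,0,0,0,0,-24],[0,0,0,0,0,-32],[0,0,0,0,0,-40]]'
python3 -m creep '[[0,0,0,0,0,-7.5],[0,0,0,0,0,-7.5],[0,0,0,0,0,-7.5]]'
python3 -c "
from h import *
im,cm=snap('wrist','pics/w8.png');print(robot.get_obs()['joints'].round(2));go(.4803,-.0055,.055,170.4)"
```

```text
clock: 44.95
tcp_pos: [0.5878, 0.0019, 0.0471]
tcp_rot: [0.0, 0.062, 0.998, 0.001]
wrist_force: [-2.9, 4.2, 13.8]
width: -0.0001
finger_force: 7.0
clock: 45.15
tcp_pos: [0.5878, 0.0019, 0.0471]
tcp_rot: [0.0, 0.062, 0.998, 0.001]
wrist_force: [-3.6, 4.4, 13.3]
width: -0.0
finger_force: 6.8
clock: 45.65
tcp_pos: [0.506, -0.0046, 0.2246]
tcp_rot: [0.001, 0.063, 0.998, 0.0]
wrist_force: [-0.4, -0.3, 0.5]
width: 0.0425
finger_force: 0.0
clock: 46.15
tcp_pos: [0.5056, -0.0047, 0.2229]
tcp_rot: [-0.001, -0.285, 0.958, -0.0]
wrist_force: [0.2, -0.9, 0.0]
width: 0.0427
finger_force: 0.0
clock: 46.65
tcp_pos: [0.5056, -0.0048, 0.2228]
tcp_rot: [-0.001, -0.596, 0.803, 0.0]
wrist_force: [-0.0, 0.3, 0.3]
width: 0.0429
finger_force: 0.0
clock: 46.95
tcp_pos: [0.5058, -0.0044, 0.223]
tcp_rot: [-0.0, -0.644, 0.765, 0.0]
wrist_force: [0.0, -0.0, 0.1]
width: 0.0427
finger_force: 0.0
[ 0.36  0.28 -0.56  1.95  0.18  0.96  2.69]
go [ 4.800e-01 -6.000e-03  5.500e-02  1.704e+02] row [0.0056 0.0249 0.1682] [ 0.03 -0.01 -0.26] n 4.0
```

View pics/w8.png

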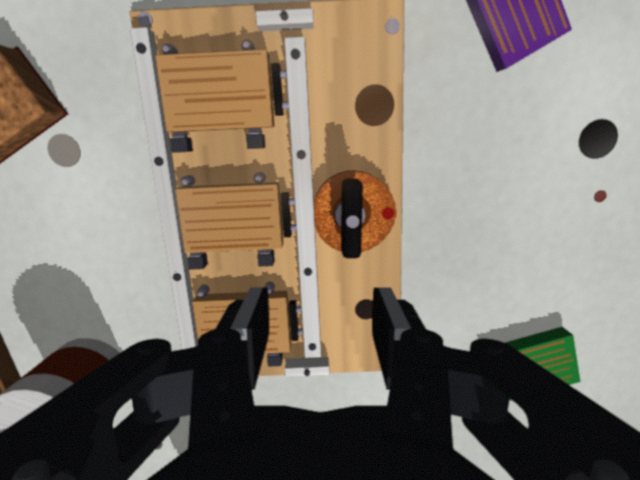

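All three raw tiles sit level in the nests. The wing is upright in the view at (352,217), aligned with the fingers. Next I'll grip it.

```bash
python3 -m creep '[[0.0055,0.025,0.03,0,0,0],[0.0055,0.025,0.07,0,0,0],[0.0055,0.025,0.11,0,0,0],[0.0055,0.025,0.14,0,0,0],[0.0055,0.025,0.14,0,0,0]]'
python3 -m creep '[[0,0,0.012,0,0,0],[0,0,0.022,0,0,0],[0,0,0.025,0,0,0],[0,0,0.025,0,0,0]]'
python3 -c "
from h import *
go(.4803,-.0055,.0555,170.4)"
python3 -m creep '[[0,0,0,0,0,0],[0,0,0,0,0,0],[0,0,0,0,0,0],[0,0,0,0,0,0]]' 0 70
python3 -c "
from h import *
print(robot.get_obs()['torque']);go(.4803,-.0055,.0555,170.4)"
```

```text
clock: 47.5
tcp_pos: [0.4776, -0.0052, 0.0802]
tcp_rot: [-0.003, -0.645, 0.765, 0.002]
wrist_force: [-0.9, -0.8, -0.3]
width: 0.0427
finger_force: 0.0
clock: 47.9
tcp_pos: [0.4807, -0.0049, 0.0587]
tcp_rot: [0.0, -0.645, 0.764, -0.0]
wrist_force: [-0.4, 0.3, -0.2]
width: 0.0424
finger_force: 0.0
go [ 4.800e-01 -6.000e-03  5.600e-02  1.704e+02] row [0.0006 0.0003 0.0032] [-0.02 -0.   -0.06] n 1.0
clock: 48.3
tcp_pos: [0.48, -0.0047, 0.0593]
tcp_rot: [-0.0, -0.645, 0.764, -0.0]
wrist_force: [-5.2, 1.0, 9.2]
width: 0.0145
finger_force: 68.8
[ 0.14874883  0.89488184 -0.06058385]
go [ 4.800e-01 -6.000e-03  5.600e-02  1.704e+02] row [ 0.0007 -0.0004  0.0038] [ 0.03 -0.03 -0.04] n 1.0
```

Now I'll turn it clockwise by 170°.

```bash
python3 -m creep '[[0,0,0,0,0,8],[0,0,0,0,0,16],[0,0,0,0,0,24],[0,0,0,0,0,32],[0,0,0,0,0,40]]' 0 90
python3 -m creep '[[0,0,0,0,0,8],[0,0,0,0,0,16],[0,0,0,0,0,24],[0,0,0,0,0,32],[0,0,0,0,0,40]]'
python3 -m creep '[[0,0,0,0,0,8],[0,0,0,0,0,16],[0,0,0,0,0,24],[0,0,0,0,0,32],[0,0,0,0,0,40]]'
python3 -c "
from h import *
o=robot.get_obs();print(o['torque'],o['joints'].round(2));go(.4803,-.0055,.0555,50)"
```

```text
clock: 48.8
tcp_pos: [0.4805, -0.005, 0.0594]
tcp_rot: [0.0, -0.342, 0.94, -0.0]
wrist_force: [-3.3, -0.5, 6.4]
width: 0.0137
finger_force: 90.7
clock: 49.3
tcp_pos: [0.4806, -0.0055, 0.0594]
tcp_rot: [0.0, -0.0, 1.0, -0.0]
wrist_force: [-2.6, -1.8, 6.4]
width: 0.0138
finger_force: 90.7
clock: 49.8
tcp_pos: [0.4804, -0.0061, 0.0594]
tcp_rot: [0.0, 0.342, 0.94, -0.0]
wrist_force: [-3.6, -3.9, 8.4]
width: 0.0139
finger_force: 90.9
[-0.95836606  0.75831492  0.12928583] [-0.18  0.45  0.08  2.16 -0.07  0.53  0.82]
go [ 4.8e-01 -6.0e-03  5.6e-02  5.0e+01] row [0.0004 0.0004 0.0039] [-0.03  0.03 -0.01] n 1.0
```

```bash
python3 -m creep '[[0,0,0,0,0,8],[0,0,0,0,0,16],[0,0,0,0,0,24],[0,0,0,0,0,32],[0,0,0,0,0,40]]'
python3 -m creep '[[0,0,0,0,0,5],[0,0,0,0,0,10],[0,0,0,0,0,13],[0,0,0,0,0,13]]'
python3 -c "
from h import *
o=robot.get_obs();print(o['torque']);go(.4803,-.0055,.0555,-7.2)"
python3 -m creep '[[0,0,0,0,0,0],[0,0,0,0,0,0],[0,0,0,0,0,0],[0,0,0,0,0,0]]' 0.5 20
python3 -m creep '[[0,0,-0.03,0,0,0],[0,0,-0.07,0,0,0],[0,0,-0.11,0,0,0],[0,0,-0.15,0,0,0],[0,0.04,-0.19,0,0,0]]'
python3 -m creep '[[0,0,0,0,0,0],[0,0,0,0,0,0]]'
python3 -c "
from h import *
snap('wrist','pics/w9.png');im,cm=snap('top','pics/t9.png')"
```

```text
clock: 50.3
tcp_pos: [0.4799, -0.0063, 0.0594]
tcp_rot: [-0.0, 0.643, 0.766, -0.0]
wrist_force: [-4.5, -5.5, 9.6]
width: 0.0137
finger_force: 91.2
clock: 50.7
tcp_pos: [0.4797, -0.0063, 0.0594]
tcp_rot: [-0.0, 0.724, 0.69, -0.001]
wrist_force: [-5.9, -5.5, 12.4]
width: 0.0141
finger_force: 91.5
[-1.0701365   1.23203717  0.07094321]
go [ 4.8e-01 -6.0e-03  5.6e-02 -7.2e+00] row [0.0008 0.0006 0.0039] [-0.07  0.04  4.39] n 1.0
clock: 51.1
tcp_pos: [0.4808, -0.0045, 0.0585]
tcp_rot: [-0.0, 0.723, 0.691, 0.0]
wrist_force: [-0.3, 0.5, -0.1]
width: 0.0424
finger_force: 0.0
clock: 51.6
tcp_pos: [0.5126, -0.0067, 0.2454]
tcp_rot: [-0.002, 0.723, 0.691, -0.0]
wrist_force: [2.1, 0.4, 0.2]
width: 0.0427
finger_force: 0.0
clock: 51.8
tcp_pos: [0.5165, -0.0063, 0.2443]
tcp_rot: [0.0, 0.723, 0.691, 0.001]
wrist_force: [-0.4, 0.0, -1.2]
width: 0.0429
finger_force: 0.0
```

View pics/w9.png

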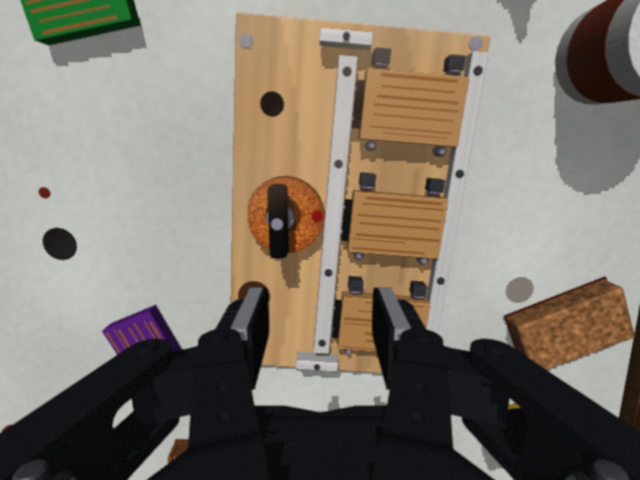

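View pics/t9.png

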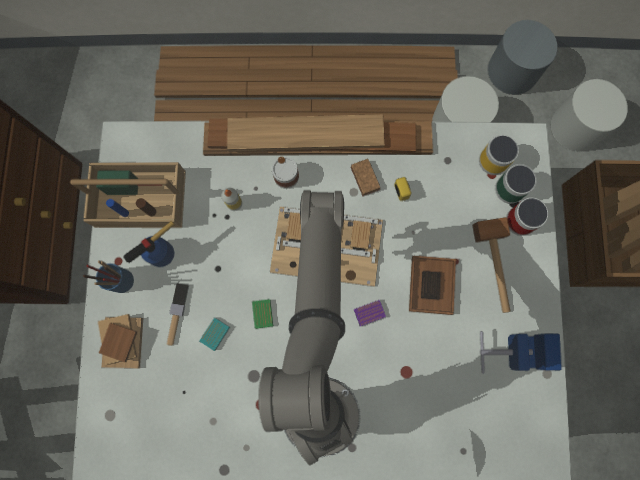

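The wrist view shows the wing back near 0 at (279,217), with the pads and fence tight on the three tiles. In the top view the charred tile is in the tray at (432,285) and the bystanders have not moved. I'll hand the job in now.

```bash
python3 -c "
from workcell import order
print(order.finish_job())"
```

```text
the job is handed in; nothing more can be done
None
```

I've handed the job in: the charred tile is in the tray, the three raw tiles sit level in the jig, and the clamp is closed on them with the knob about 5° from shut; the last pictures show the tools and tins where they were.

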